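# Stack a power module under its press weight

### The arm

A 7-joint arm with a two-finger parallel gripper is mounted at the origin on the work surface. World frame = base frame: x ahead of the robot, y to its left, z up, the work surface at z = 0. Lengths are in m, angles in rad, forces in N, time in s.
With the tool pointing down it reaches from about 0.425 to 0.875 m from the base axis. Payload 8.4 kg.
Tool frame: the origin (TCP) lies on the centre line of the jaws, within the pads' length; the fingertips stand 22 mm ahead of it and the grasp point (between the pads) lies 3 mm ahead of it; z points along the fingers, y is the line along which they close (so a half turn about z gives the same grasp; the last joint's range is limited). The gripper opens to 87 mm and grips with 3 to 60 N. Pads are 19 mm wide; open, the fingers measure 117 mm over their backs; the gripper's body (75 mm by 190 mm) begins 51 mm behind the grasp point.
Start: joints at [1.23, 0.333, 0.04, 1.465, -0.013, 1.343, -0.059], TCP at [0.156, -0.631, 0.206] pointing down, gripper open.
Joint ranges: [-2.58, 2.58], [-0.38, 2.09], [-1.3, 1.39], [0.25, 2.4], [-1.5, 4.64], [0.08, 2.09], [-2.65, 2.65]. Speed limits (rad/s): [2.22, 2.22, 2.79, 2.79, 3.14, 3.14, 3.14].

### API

Orientations are given as a unit quaternion [x, y, z, w].
In Python, from plant import arm gives the robot as it stands.
- The arm moves only by the shell command python3 -m inch [FORCE], which reads ROWS from standard input. ROWS is a JSON object with one list for each field, all of the same length, 1 to 5, a row being the entries at one place: finger_gap (the finger opening in m), x, y, z (the shift in m), yaw (a turn about the tool's z in rad); each row shifts and turns the commanded pose from where the row before left it, along the tool's axes as they then stand; what a row does not reach is not made up. A row lasts 1/8 s, in which the tool goes at most 0.0625 m and 0.188 rad, less where a joint would pass 70% of its speed; a pose out of reach is approached as far as the arm can. The fingers move at their own pace and stop on an object; FORCE is the grip in N (left out, the last holds). Time passes only in rows, so rows that do not move let the fingers close. It prints the time, the measured TCP pose, the force, the opening and the grip force at its end. Input that does not fit is refused with a message, and nothing moves.
- arm.observe(): the state, without advancing time (a new reading comes with each control period).
- arm.snapshot(name): name is "side" or "top"; returns the picture (400x640x3 uint8, red, green, blue); there is no depth.
- arm.get_calibration(name): a dict with "fx", "fy", "cx", "cy" (pixels), "xyz" and "orientation" of the camera in the world. Camera axes: x right, y up, looking along -z (the intrinsics and any distortion apply to the point x, -y, -z); pixel columns grow to the right and rows downward; lengths in m; the calibration is good to about 2 mm. A picture is of the moment at which its call begins. get_calibration takes no time and is no camera call.
- arm.close_job(): hands the job in; it is judged then, once.
Trained networks look in the newest picture that a camera, given by its name, has taken for a name from the list of things; names that differ only in an ending like _2 or _b are one class to them, and where a whole thing is asked for, a point or a joint stands for the part that bears it (a point fixed in the world has none). Each returns a list of dicts, best first, with "conf" (0 to 1); they miss things now and then, are a little off and sometimes report something else, mostly with a low value. They report only what shows in the picture. A call takes as long as a camera call. They do not tell look-alikes from the thing itself.
- arm.look_for(camera, name): "extent" ([left, top, width, height] in pixels, round what is visible of it).
The state is a dict: "t": time; "q": joint angles; "qvel": joint speeds; "joint_torque": joint torques, N m; "ee_pos": TCP position; "tcp_rot": TCP orientation; "wrist_force": force on the tool from outside, world axes, zero at the start; "ft_torque": the same for the moment, N m; "grip_width": finger opening in m; "gripper_force": force on a finger pad.
Only numpy, scipy, OpenCV 4.12 (cv2) and the standard library are available. Lean on these libraries where they do the work, as an engineer would, in place of code of your own. Each camera call takes 0.05 s, during which the arm holds its last target. There are 200 camera calls.

### The job

Build up the power module for pressing on the dark steel plate, one part after another: first the finned heat sink, then the circuit board on it (parts facing up), then the large shield cover over the parts of the board, and last the knobbed weight on top of the cover. Keep each part centred on the one below and the heat sink, board and cover lengthwise along the plate (either way round); leave the small shield cover and the round flux tin where they are.

Things in the scene. Friction and masses are not known exactly. Their poses are not given: they have to be found in the camera images.
- press_plate: Dark steel plate fixed to the bench, 140 (x) x 100 (y) x 10 mm high, lying flat. Origin: centre of its underside, at bench height; x along its length, z up. The stack is built on its top face, 10 mm above the origin.
- heat_sink: Bare aluminium heat sink, 104 (x) x 64 (y) x 24 mm high, lying on the bench fins down: a flat 8 mm top over seven fins that run along x, the outermost flush with the long sides. Origin: centre of its underside; x along its length, z up. Can be gripped across its 64 mm width. 0.15 to 0.3 kg.
- circuit_board: Olive green board, 100 (x) x 64 (y) x 4 mm, flat underside, lying parts up. At its centre a dark transformer block with a yellowish band, 30 (x) x 26 (y) mm, top 26 mm above the underside: grip it across its 26 mm. Four black capacitors, tops at 20 mm. All parts lie within 56 (x) x 26 (y) mm about the centre. Origin: centre of the underside; x along its length, z up. 0.12 kg.
- shield_cover: Large shield cover: bright steel box with closed, perforated flat top and open bottom, standing open side down. Outside 76 (x) x 48 (y) x 34 mm high, walls 2 mm, top 3 mm (inside 72 x 44 x 31 mm deep). Its rim is to stand on the face of the board. Grip across its 48 mm. Origin: centre of the underside (rim plane); x along its length, z up. 0.09 kg.
- weight: Turned steel weight: cylinder 48 mm in diameter, 36 mm high, with a round knob on top 26 mm in diameter from 36 to 74 mm above its underside; grip the knob. Origin: centre of the underside; z up. 0.45 to 0.65 kg.
- small_cover: Small shield cover of the same steel and form, only 52 (x) x 36 (y) x 20 mm high, loose on the bench; it does not belong to this module and is left alone. Origin: centre of the underside; x along its length, z up.
- flux_tin: Flat round closed aluminium tin, 60 mm in diameter, 22 mm high, loose on the bench; left alone. Origin: centre of the underside; z up.
Things that resemble listed ones, but are neither listed nor needed, are in the scene too. What is meant by the circuit_board is not orange, and is the smaller of those in its own colour.

How it is judged:
On the way, in this order (a step that is already met when the one before it is completed fails the run):
1. Heat sink lies on the press plate, released (horizontal distance between heat_sink and press_plate below 0.012 m and z of heat_sink in the frame of press_plate between 0.007 and 0.013 m and angle between heat_sink's own z axis and vertical below 0.08 rad and angle between the x axis of heat_sink and the x axis of press_plate, either way round below 0.2 rad and linear speed of heat_sink below 0.02 m/s and angular speed of heat_sink below 0.2 rad/s and contact force between heat_sink and the fingers below 0.1 N), for 0.2 s.
2. Circuit board lies on the heat sink, released (horizontal distance between circuit_board and heat_sink below 0.01 m and z of circuit_board in the frame of heat_sink between 0.021 and 0.027 m and angle between circuit_board's own z axis and vertical below 0.08 rad and angle between the x axis of circuit_board and the x axis of heat_sink, either way round below 0.2 rad and linear speed of circuit_board below 0.02 m/s and angular speed of circuit_board below 0.2 rad/s and contact force between circuit_board and the fingers below 0.1 N), for 0.2 s.
3. Large shield cover sits over the parts, on the board, released (horizontal distance between shield_cover and circuit_board below 0.009 m and z of shield_cover in the frame of circuit_board between 0.001 and 0.007 m and angle between shield_cover's own z axis and vertical below 0.08 rad and angle between the x axis of shield_cover and the x axis of circuit_board, either way round below 0.2 rad and linear speed of shield_cover below 0.02 m/s and angular speed of shield_cover below 0.2 rad/s and contact force between shield_cover and the fingers below 0.1 N), for 0.2 s.
4. Weight stands on the cover, released (horizontal distance between weight and shield_cover below 0.012 m and z of weight in the frame of shield_cover between 0.031 and 0.037 m and angle between weight's own z axis and vertical below 0.08 rad and linear speed of weight below 0.02 m/s and angular speed of weight below 0.2 rad/s and contact force between weight and the fingers below 0.1 N), for 0.2 s.
At the end, for the whole second after the job is handed in: Heat sink on plate (centred within 12 mm), board on it (10 mm), large cover on board (9 mm), weight on cover (12 mm); heights right within 3 mm, tilts under 4.5 degrees, sink, board and cover within 11 degrees of the piece below (either way round); all released and at rest (horizontal distance between heat_sink and press_plate below 0.012 m and z of heat_sink in the frame of press_plate between 0.007 and 0.013 m and angle between each of heat_sink, circuit_board, shield_cover, weight's own z axis and vertical below 0.08 rad and angle between the x axis of heat_sink and the x axis of press_plate, either way round below 0.2 rad and linear speed of each of heat_sink, circuit_board, shield_cover, weight below 0.02 m/s and angular speed of each of heat_sink, circuit_board, shield_cover, weight below 0.2 rad/s and horizontal distance between circuit_board and heat_sink below 0.01 m and z of circuit_board in the frame of heat_sink between 0.021 and 0.027 m and angle between the x axis of circuit_board and the x axis of heat_sink, either way round below 0.2 rad and horizontal distance between shield_cover and circuit_board below 0.009 m and z of shield_cover in the frame of circuit_board between 0.001 and 0.007 m and angle between the x axis of shield_cover and the x axis of circuit_board, either way round below 0.2 rad and horizontal distance between weight and shield_cover below 0.012 m and z of weight in the frame of shield_cover between 0.031 and 0.037 m); the robot touches nothing.
It fails at once if the small cover or the flux tin is moved more than 20 mm (distance of any of small_cover, flux_tin from where it was at the start of the episode above 0.02 m).
It also fails if it takes over 144 s, if anything falls off the work surface, if the arm or the gripper's body presses on something with over 40 N, if the wrist force passes 120 N, or if a joint passes its speed limit or range.

## Working session

There is one attempt and no reset: what is moved stays moved. The work goes in short steps, Python scripts to look and compute and a shell command to move; the robot and the scene stay as the last step left them, time stands still between calls to the robot, and variables do not carry over. Pictures are saved under pics/ and viewed, at most 14 in all, crops included, and the job is handed in when it is done.

```bash
ls; mkdir -p pics
cat > h.py <<'E'
import numpy as np,cv2,json
from scipy.spatial.transform import Rotation as R
from plant import arm
def cal(n):
    c=arm.get_calibration(n); return c,np.array(c["xyz"]),R.from_quat(c["orientation"]).as_matrix()
def ray(n,u,v):
    c,o,M=cal(n); d=M@np.array([(u-c["cx"])/c["fx"],-(v-c["cy"])/c["fy"],-1]); return o,d
def at(n,u,v,z):
    o,d=ray(n,u,v); return o+d*(z-o[2])/d[2]
def proj(n,p):
    c,o,M=cal(n); q=M.T@(np.array(p)-o); return c["cx"]+c["fx"]*q[0]/-q[2], c["cy"]-c["fy"]*q[1]/-q[2]
def snap(n,f=None):
    im=arm.snapshot(n)
    if f: cv2.imwrite("pics/"+f,im[:,:,::-1])
    return im
E
python3 - <<'E'
from h import *
for n in("top","side"):
    snap(n,n+"0.png"); print(n,arm.get_calibration(n))
    for t in "press_plate heat_sink circuit_board shield_cover weight small_cover flux_tin".split():
        for d in arm.look_for(n,t)[:4]: print(t,round(d["conf"],2),np.round(d["extent"],1))
s=arm.observe(); print(s["t"],s["ee_pos"],s["tcp_rot"])
E
```

```text
pics
top {'fx': 496.64787930868266, 'fy': 496.64787930868266, 'cx': 317.12498349705066, 'cy': 198.61939205176506, 'xyz': array([0.36203564, 0.04524053, 1.35420387]), 'orientation': array([-0.02985616,  0.03759349,  0.71360718, -0.69889923])}
press_plate 0.82 [449.4 152.8  44.9  51.3]
heat_sink 0.92 [348.7 118.5  33.5  49.4]
circuit_board 0.93 [232.5 191.3  35.2  42.7]
circuit_board 0.83 [271.4 244.   25.1  40.6]
circuit_board 0.71 [135.7 208.4  52.   55.3]
shield_cover 0.91 [318.2 190.4  17.   31.3]
weight 0.64 [281.9 129.6  18.6  26.2]
small_cover 0.78 [402.7 189.8  14.3  20.9]
flux_tin 0.88 [176.5 164.1  25.3  23.5]
side {'fx': 380.8600587869867, 'fy': 380.8600587869867, 'cx': 318.1681410160142, 'cy': 200.26920265644688, 'xyz': array([-0.03907949,  0.54706345,  0.69948516]), 'orientation': array([-0.15836361,  0.38129731,  0.84067507, -0.35042653])}
press_plate 0.8 [372.9 130.8  48.5  30.1]
heat_sink 0.89 [300.5 153.2  29.5  26.4]
circuit_board 0.9 [315.7 256.3  50.5  35.4]
circuit_board 0.84 [153.6 319.1  80.   47.6]
circuit_board 0.78 [246.6 244.4  41.9  28.9]
shield_cover 0.84 [313.9 193.5  34.8  30.2]
weight 0.94 [248.3 173.6  21.1  29. ]
small_cover 0.75 [372.4 164.8  17.9  19.2]
flux_tin 0.77 [174.2 256.   29.6  26. ]
0.8 [ 0.15563841 -0.63106621  0.20557528] [9.92701497e-01 1.20597420e-01 2.05548276e-06 1.84345336e-06]
```

View pics/top0.png

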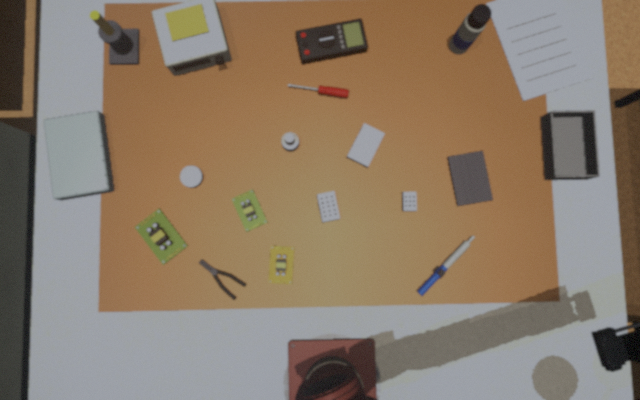

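View pics/side0.png

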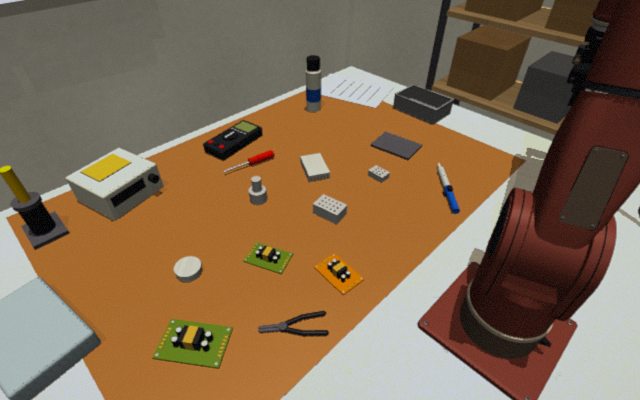

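The smaller green board is at top (250,210) / side (269,257). The large green board at (160,236) and the orange one at (281,265) are decoys. The other top-view positions:
- heat sink (366,144)
- large cover (328,206)
- weight (290,141)
- plate (470,178)
- small cover (410,201)
- tin (191,176)

Next I fit the box and cylinder models to the silhouettes in both views.

```bash
cat > fit.py <<'E'
from h import *
from scipy.optimize import minimize
def box(a,b,z0,z1): return np.array([[sx*a/2,sy*b/2,z] for sx in(1,-1) for sy in(1,-1) for z in(z0,z1)])
def cyl(d,z0,z1): 
    t=np.linspace(0,2*np.pi,32,0); return np.array([[d/2*np.cos(k),d/2*np.sin(k),z] for k in t for z in(z0,z1)])
MOD=dict(press_plate=[box(.14,.1,0,.01)],heat_sink=[box(.104,.064,0,.024)],circuit_board=[box(.1,.064,0,.004),box(.03,.026,.004,.026)],
 shield_cover=[box(.076,.048,0,.034)],weight=[cyl(.048,0,.036),cyl(.026,.036,.074)],small_cover=[box(.052,.036,0,.02)],flux_tin=[cyl(.06,0,.022)])
S=8
def pts(n,P):
    c,o,M=cal(n); q=(P-o)@M; return np.c_[c["cx"]-c["fx"]*q[:,0]/q[:,2], c["cy"]+c["fy"]*q[:,1]/q[:,2]]
def mask(im,ext,name,pad=9):
    l,t,w,h=ext; x0,y0,x1,y1=[int(k) for k in(l-pad,t-pad,l+w+pad,t+h+pad)]
    f=cv2.GaussianBlur(im,(0,0),.5)[y0:y1,x0:x1].astype(np.float32)
    f=cv2.resize(f,None,fx=S,fy=S,interpolation=cv2.INTER_CUBIC)
    k=(1 if name=="circuit_board" else 2)
    r=f[...,k]/np.maximum(f[...,0],1)
    bg=np.median(np.r_[r[:S*3].ravel(),r[-S*3:].ravel(),r[:,:S*3].ravel()])
    hi=np.percentile(r,85 if name!="circuit_board" else 75)
    m=(r>(bg+hi)/2).astype(np.uint8)
    cs,_=cv2.findContours(m,cv2.RETR_EXTERNAL,cv2.CHAIN_APPROX_NONE); c=max(cs,key=cv2.contourArea)
    if name!="weight": c=cv2.convexHull(c)
    m[:]=0; cv2.drawContours(m,[c],-1,1,-1); return m,x0,y0
def sil(n,name,p,shape,x0,y0):
    c,s=np.cos(p[3]),np.sin(p[3]); m=np.zeros(shape,np.uint8)
    for V in MOD[name]:
        W=V@np.array([[c,s,0],[-s,c,0],[0,0,1]])+p[:3]
        u=(pts(n,W)-[x0,y0]+.5)*S-.5
        cv2.fillConvexPoly(m,cv2.convexHull(np.round(u*16).astype(np.int32)),1,shift=4)
    return m
def fit(name,ims,exts,z=0,freez=True,yaw0=None):
    ms={n:mask(ims[n],exts[n],name) for n in ims}
    l,t,w,h=exts["top"]; g=at("top",l+w/2,t+h/2,z+.015)
    def cost(v):
        p=np.array([v[0],v[1],(z+v[2]) if freez else z,v[3]/.05])
        return sum((sil(n,name,p,m.shape,x0,y0)!=m).sum()/m.sum() for n,(m,x0,y0) in ms.items())
    best=None
    for y in (np.arange(0,np.pi,np.pi/6) if yaw0 is None else [yaw0]):
        r=minimize(cost,[g[0],g[1],0,y*.05],method="Nelder-Mead",options=dict(initial_simplex=np.array([g[0],g[1],0,y*.05])+np.vstack([np.zeros(4),np.eye(4)*.012]),xatol=1e-5,fatol=1e-5,maxiter=250))
        if best is None or r.fun<best.fun: best=r
    v=best.x; return np.array([v[0],v[1],z+v[2]*freez,v[3]/.05]),best.fun
E
python3 - <<'E'
from fit import *
ims={n:snap(n) for n in("top","side")}
E={}
E["press_plate"]=[[449,153,45,51],[373,131,48,30]];E["heat_sink"]=[[348,119,34,49],[300,153,30,27]]
E["circuit_board"]=[[232,191,35,43],[247,244,45,29]];E["shield_cover"]=[[318,190,21,31],[314,193,35,30]]
E["weight"]=[[281,130,19,24],[248,174,20,30]];E["small_cover"]=[[402,190,16,21],[368,164,22,19]];E["flux_tin"]=[[177,164,26,24],[174,256,29,26]]
vis={n:ims[n][:,:,::-1].copy() for n in ims}
for k,e in E.items():
    ex=dict(top=e[0],side=e[1]); p,c=fit(k,ims,ex); p2,c2=fit(k,ims,ex,freez=False)
    print(k,np.round(p,4),round(c,3),"| z=0:",np.round(p2[[0,1,3]],4),round(c2,3))
    for n in ims:
      for V in MOD[k]:
        cc,s=np.cos(p2[3]),np.sin(p2[3]); W=V@np.array([[cc,s,0],[-s,cc,0],[0,0,1]])+p2[:3]
        cv2.polylines(vis[n],[cv2.convexHull(np.round(pts(n,W)*16).astype(np.int32))],True,(255,0,255),1,shift=4)
a=cv2.resize(vis["top"][110:290,120:500],None,fx=2,fy=2);b=cv2.resize(vis["side"][120:300,120:500][:, :],None,fx=2,fy=2)
cv2.imwrite("pics/fit0.png",cv2.resize(np.vstack([a,b]),(632,600)))
print(R.from_quat(arm.observe()["tcp_rot"]).as_matrix().round(4))
E
```

```text
Traceback (most recent call last):
  File "fit.py", line 38, in fit
    r=minimize(cost,[g[0],g[1],0,y*.05],method="Nelder-Mead",options=dict(initial_simplex=np.array([g[0],g[1],0,y*.05])+np.vstack([np.zeros(4),np.eye(4)*.012]),xatol=1e-5,fatol=1e-5,maxiter=250))
  File "fit.py", line 35, in cost
    return sum((sil(n,name,p,m.shape,x0,y0)!=m).sum()/m.sum() for n,(m,x0,y0) in ms.items())
  File "fit.py", line 35, in <genexpr>
    return sum((sil(n,name,p,m.shape,x0,y0)!=m).sum()/m.sum() for n,(m,x0,y0) in ms.items())
                ~~~^^^^^^^^^^^^^^^^^^^^^^^^
  File "fit.py", line 27, in sil
    u=(pts(n,W)-[x0,y0]+.5)*S-.5
       ~~~^^^^^
  File "fit.py", line 10, in pts
    c,o,M=cal(n); q=(P-o)@M; return np.c_[c["cx"]-c["fx"]*q[:,0]/q[:,2], c["cy"]+c["fy"]*q[:,1]/q[:,2]]
          ~~~^^^
  File "h.py", line 5, in cal
    c=arm.get_calibration(n); return c,np.array(c["xyz"]),R.from_quat(c["orientation"]).as_matrix()
ValueError: time passes only in moves, steps and waits
```

```bash
sed -i 's/^def cal/from functools import lru_cache\n@lru_cache\ndef cal/' h.py
cat > run.py <<'E'
from fit import *
ims={n:snap(n) for n in("top","side")}
E={}
E["press_plate"]=[[449,153,45,51],[373,131,48,30]];E["heat_sink"]=[[348,119,34,49],[300,153,30,27]]
E["circuit_board"]=[[232,191,35,43],[247,244,45,29]];E["shield_cover"]=[[318,190,21,31],[314,193,35,30]]
E["weight"]=[[281,130,19,24],[248,174,20,30]];E["small_cover"]=[[402,190,16,21],[368,164,22,19]];E["flux_tin"]=[[177,164,26,24],[174,256,29,26]]
vis={n:ims[n][:,:,::-1].copy() for n in ims}
for k,e in E.items():
    ex=dict(top=e[0],side=e[1]); p,c=fit(k,ims,ex); p2,c2=fit(k,ims,ex,freez=False)
    print(k,np.round(p,4),round(c,3),"| z=0:",np.round(p2[[0,1,3]],4),round(c2,3))
    for n in ims:
      for V in MOD[k]:
        cc,s=np.cos(p2[3]),np.sin(p2[3]); W=V@np.array([[cc,s,0],[-s,cc,0],[0,0,1]])+p2[:3]
        cv2.polylines(vis[n],[cv2.convexHull(np.round(pts(n,W)*16).astype(np.int32))],True,(255,0,255),1,shift=4)
a=cv2.resize(vis["top"][110:290,120:500],None,fx=2,fy=2);b=cv2.resize(vis["side"][120:300,120:500][:, :],None,fx=2,fy=2)
cv2.imwrite("pics/fit0.png",cv2.resize(np.vstack([a,b]),(632,600)))
print(R.from_quat(arm.observe()["tcp_rot"]).as_matrix().round(4))
E
python3 run.py
```

```text
press_plate [ 0.5417 -0.3939 -0.0031  0.1577] 0.195 | z=0: [ 0.5415 -0.3921  0.1509] 0.204
heat_sink [ 6.3540e-01 -1.0650e-01  2.5000e-03  2.6425e+00] 0.062 | z=0: [ 0.6367 -0.1077  2.6478] 0.076
circuit_board [4.6270e-01 2.1540e-01 2.2000e-03 3.5558e+00] 0.09 | z=0: [0.4642 0.2147 0.4078] 0.098
shield_cover [0.4684 0.001  0.0019 0.1744] 0.053 | z=0: [ 0.469  -0.      3.3245] 0.072
weight [0.6484 0.1004 0.0014 0.0342] 0.15 | z=0: [0.6489 0.1004 0.1222] 0.151
small_cover [ 4.7920e-01 -2.2100e-01  2.0000e-03  3.1199e+00] 0.092 | z=0: [ 0.4796 -0.2214 -0.0169] 0.104
flux_tin [0.5585 0.3704 0.002  1.1357] 0.142 | z=0: [0.5589 0.3704 0.7526] 0.152
[[ 9.709e-01  2.395e-01 -0.000e+00]
 [ 2.395e-01 -9.709e-01  1.000e-04]
 [ 0.000e+00 -1.000e-04 -1.000e+00]]
```

View pics/fit0.png

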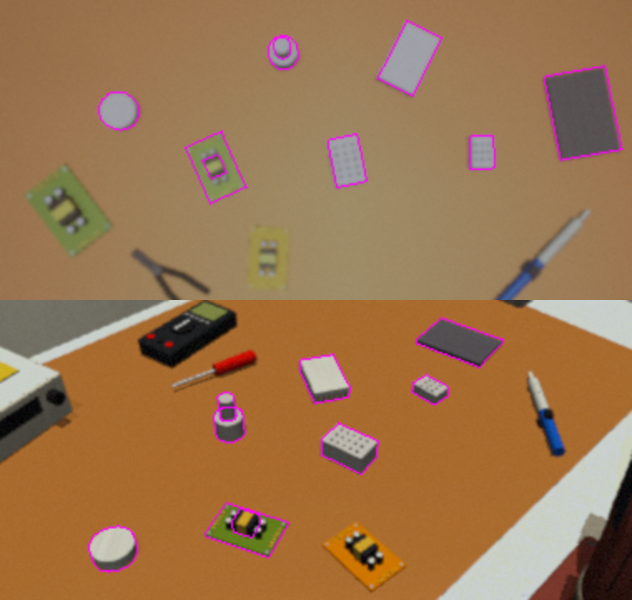

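The fits match the outlines in both views, and base heights come out at about 0 (within 3 mm). First I move above the heat sink, then turn to its axis.

```bash
cat > go.py <<'E'
# usage: go.py x y z yaw -> remaining shift in tool axes (as they stand), turn, then shift after turn
from h import *; import sys
x,y,z,w=map(float,sys.argv[1:]); s=arm.observe(); M=R.from_quat(s["tcp_rot"]).as_matrix(); d=np.array([x,y,z])-s["ee_pos"]
yaw=np.arctan2(M[1,0],M[0,0]); t=(-(w-yaw)+np.pi/2)%np.pi-np.pi/2
M2=M@R.from_euler("z",t).as_matrix()
print("t",round(s["t"],2),"tcp",s["ee_pos"].round(4),"yaw",yaw.round(3),"shift now",(M.T@d).round(4),"turn",t.round(4),"shift after",(M2.T@d).round(4),"q",np.round(s["q"],2),"w",round(s["grip_width"],4),"f",round(s["gripper_force"],1),"wr",s["wrist_force"].round(1))
E
echo '{"finger_gap":[0.087,0.087,0.087,0.087,0.087],"x":[0.049,0.049,0.049,0.049,0.049],"y":[-0.033,-0.033,-0.033,-0.033,-0.033],"z":[0,0,0,0,0],"yaw":[0,0,0,0,0]}' | python3 -m inch 20
echo '{"finger_gap":[0.087,0.087,0.087,0.087,0.087],"x":[0.049,0.049,0.049,0.049,0.049],"y":[-0.033,-0.033,-0.033,-0.033,-0.033],"z":[0,0,0,0,0],"yaw":[0,0,0,0,0]}' | python3 -m inch
python3 go.py 0.6367 -0.1077 0.12 -0.497
```

```text
t: 1.62
ee_pos: [0.3551, -0.4107, 0.2059]
tcp_rot: [0.993, 0.121, 0.0, 0.0]
wrist_force: [0.9, -0.3, -1.1]
grip_width: 0.0871
gripper_force: 0.0
t: 2.25
ee_pos: [0.5535, -0.192, 0.2059]
tcp_rot: [0.993, 0.12, 0.0, 0.0]
wrist_force: [1.1, -1.1, -0.1]
grip_width: 0.087
gripper_force: 0.0
t 2.25 tcp [ 0.5535 -0.192   0.2059] yaw 0.241 shift now [ 0.1009 -0.062   0.0859] turn 0.7383 shift after [ 0.0329 -0.1138  0.0859] q [ 0.57  0.23 -0.36  1.61  0.08  1.32 -1.14] w 0.087 f 0.0 wr [ 1.1 -1.1 -0.1]
```

```bash
echo '{"finger_gap":[0.087,0.087,0.087,0.087,0.087],"x":[0.05,0.051,0,0,0],"y":[-0.031,-0.031,0,0,0],"z":[0,0,0,0,0],"yaw":[0,0,0.185,0.185,0.185]}' | python3 -m inch |head -2
echo '{"finger_gap":[0.087,0.087,0.087,0.087],"x":[0,0,0,0],"y":[0,0,0,0],"z":[0,0.043,0.043,0],"yaw":[0.184,0,0,0]}' | python3 -m inch |head -2
python3 go.py 0.6367 -0.1077 0.027 -0.497
```

```text
t: 2.88
ee_pos: [0.6357, -0.1089, 0.2054]
t: 3.38
ee_pos: [0.6331, -0.1088, 0.1163]
t 3.38 tcp [ 0.6331 -0.1088  0.1163] yaw -0.497 shift now [ 0.0032 -0.0029  0.0892] turn -0.0002 shift after [ 0.0032 -0.0029  0.0892] q [ 0.33  0.4  -0.29  1.57  0.12  1.19 -2.06] w 0.0871 f 0.0 wr [-0.3  0.1 -0.5]
```

```bash
echo '{"finger_gap":[0.087,0.087,0.087,0.087],"x":[0.003,0,0,0],"y":[-0.003,0,0,0],"z":[0.045,0.034,0.01,0],"yaw":[0,0,0,0]}' | python3 -m inch |head -2
echo '{"finger_gap":[0.05,0.05,0.05,0.05,0.05],"x":[0,0,0,0,0],"y":[0,0,0,0,0],"z":[0,0,0,0,0],"yaw":[0,0,0,0,0]}' | python3 -m inch 25
python3 go.py 0.6367 -0.1077 0.027 -0.497
```

```text
t: 3.88
ee_pos: [0.6405, -0.1079, 0.032]
t: 4.5
ee_pos: [0.6396, -0.1077, 0.0306]
tcp_rot: [0.969, -0.246, 0.0, -0.0]
wrist_force: [0.8, -0.2, -0.8]
grip_width: 0.0515
gripper_force: 0.0
t 4.5 tcp [ 0.6396 -0.1077  0.0306] yaw -0.497 shift now [-0.0026  0.0014  0.0036] turn -0.0002 shift after [-0.0026  0.0014  0.0036] q [ 0.32  0.49 -0.28  1.64  0.15  1.04 -2.08] w 0.0515 f 0.0 wr [ 0.8 -0.2 -0.8]
```

Run:
```python
from h import *
a=snap("top");b=snap("side")
a=cv2.resize(a[90:190,300:430],(390*2,600)[0:2]) if 0 else cv2.resize(a[95:195,310:440],(390,300),interpolation=2);b=cv2.resize(b[90:220,250:419],(390,300),interpolation=2)
cv2.imwrite("pics/g1.png",np.hstack([a,b])[:,:,::-1])
```

```text
(no output)
```

View pics/g1.png

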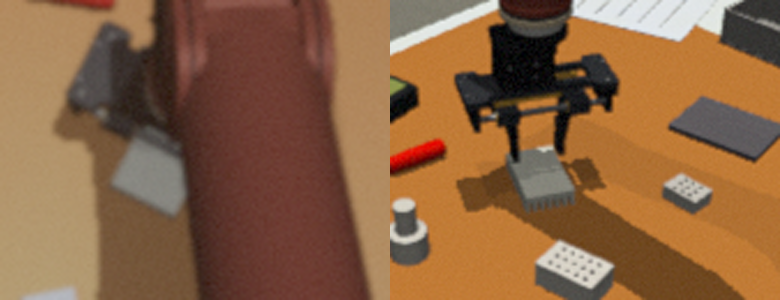

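Run:
```python
from fit import *
s=arm.observe();M=R.from_quat(s["tcp_rot"]).as_matrix();p=s["ee_pos"]
print(p,s["grip_width"],s["wrist_force"])
for n in("top","side"):
    for l in([0,.03,.022],[0,-.03,.022],[0,.03,-.048],[0,-.03,-.048],[0,.095,-.05],[0,-.095,-.05]):
        print(n,l,np.round(proj(n,p+M@np.array(l)),1))
a=snap("top");b=snap("side")
for n,im in(("top",a),("side",b)):
    for l in([0,.03,.022],[0,-.03,.022],[0,.095,-.05],[0,-.095,-.05]):
        u=proj(n,p+M@np.array(l)); cv2.circle(im,(int(round(u[0])),int(round(u[1]))),1,(255,0,255),-1)
a=cv2.resize(a[95:195,310:440],(390,300),interpolation=2);b=cv2.resize(b[110:200,270:387],(390,300),interpolation=2)
cv2.imwrite("pics/g2.png",np.hstack([a,b])[:,:,::-1])
```

```text
[ 0.63959913 -0.10773459  0.03049727] 0.05047177930450031 [0.38777429 0.09628099 0.5476775 ]
top [0, 0.03, 0.022] [375.4 148.7]
top [0, -0.03, 0.022] [355.9 138.9]
top [0, 0.03, -0.048] [378.8 143.5]
top [0, -0.03, -0.048] [358.3 133.1]
top [0, 0.095, -0.05] [401.2 154.7]
top [0, -0.095, -0.05] [336.2 121.7]
side [0, 0.03, 0.022] [323.1 165.4]
side [0, -0.03, 0.022] [304.2 168.6]
side [0, 0.03, -0.048] [323.3 146.1]
side [0, -0.03, -0.048] [303.6 149.3]
side [0, 0.095, -0.05] [344.1 142.2]
side [0, -0.095, -0.05] [281.8 152.2]
```

View pics/g2.png

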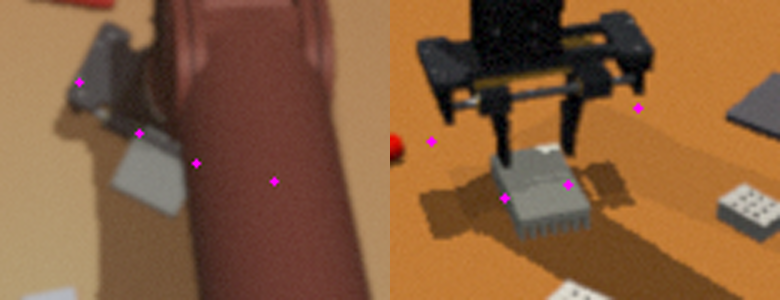

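```bash
python3 - <<'E'
from fit import *
def tri(a,b):
    o1,d1=ray("top",*a);o2,d2=ray("side",*b);d1/=np.linalg.norm(d1);d2/=np.linalg.norm(d2)
    k=np.linalg.lstsq(np.c_[d1,-d2],o2-o1,rcond=None)[0]; A=o1+k[0]*d1;B=o2+k[1]*d2; return (A+B)/2,np.linalg.norm(A-B)
s=arm.observe();M=R.from_quat(s["tcp_rot"]).as_matrix();p=s["ee_pos"]
for b in((288,128),(288,134),(288,140)):
    P,e=tri((343.3,116.7),b);print(P.round(3),e.round(3),"tool",(M.T@(P-p)).round(3))
# sink center from pixel: corners of sink in both views
print(at("side",305,159.5,0.0085),at("side",323.5,156.5,0.0085),at("side",305,159.5,0.045),at("side",323.5,156.5,.045),M.T@(at("side",314.3,158,0.0085)-p), M.T@(at("side",314.3,158,0.045)-p))
from scipy.spatial.transform import Rotation
print(s["q"])
E
echo '{"finger_gap":[0.087,0.087,0.087,0.087,0.087],"x":[0,0,0,0,0],"y":[0,0,0,0,0],"z":[0,0,-0.06,-0.06,0],"yaw":[0,0,0,0,0]}' | python3 -m inch
python3 - <<'E'
from h import *
s=arm.observe();print(s["ee_pos"])
a=snap("top");b=snap("side")
for n,im in(("top",a),("side",b)):
    M=R.from_quat(s["tcp_rot"]).as_matrix()
    for l in([0,.0435,.022],[0,-.0435,.022],[0,.0435,0],[0,-.0435,0]):
        u=proj(n,s["ee_pos"]+M@np.array(l)); cv2.circle(im,(int(round(u[0])),int(round(u[1]))),1,(255,0,255),-1)
a=cv2.resize(a[80:200,300:456],(390,300),interpolation=2);b=cv2.resize(b[70:190,240:396],(390,300),interpolation=2)
cv2.imwrite("pics/g3.png",np.hstack([a,b])[:,:,::-1])
E
```

```text
[ 0.675 -0.04   0.158] 0.007 tool [-0.001 -0.076 -0.127]
[ 0.68  -0.042  0.136] 0.008 tool [ 0.004 -0.077 -0.105]
[ 0.686 -0.044  0.113] 0.01 tool [ 0.01  -0.078 -0.082]
[ 0.6870121  -0.11596893  0.0085    ] [ 0.65775688 -0.16890362  0.0085    ] [ 0.64865767 -0.08094548  0.045     ] [ 0.6209478 -0.131084   0.045    ] [0.04531704 0.01483184 0.02197565] [-0.00509107  0.00074791 -0.01451538]
[ 0.31768201  0.48718837 -0.28467452  1.63882936  0.15318057  1.03771093
 -2.08170617]
t: 5.32
ee_pos: [0.6429, -0.1079, 0.1567]
tcp_rot: [0.969, -0.246, 0.005, -0.001]
wrist_force: [0.4, 0.7, 0.5]
grip_width: 0.0855
gripper_force: 0.0
[ 0.64293839 -0.10791585  0.15666677]
```

View pics/g3.png

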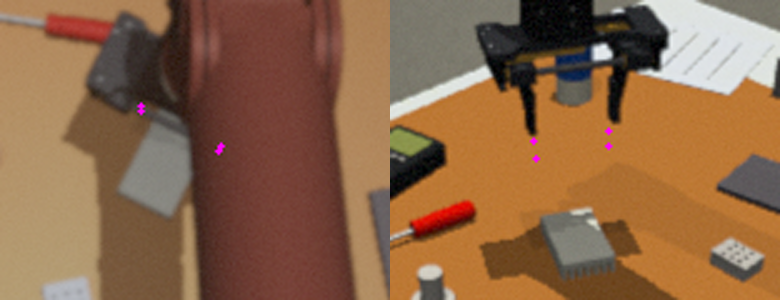

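The crop shows the open fingers level with the sink, but their tips sit about 10 px (roughly 35 mm) higher than the reported TCP pose predicts. That explains the empty grasp: the jaws closed above the sink. I'll go lower in small steps and watch the wrist force.

```bash
python3 go.py 0.6367 -0.1077 0.015 -0.497
echo '{"finger_gap":[0.087,0.087,0.087,0.087,0.087],"x":[-0.005,0,0,0,0],"y":[0.002,0,0,0,0],"z":[0.05,0.05,0.03,0,0],"yaw":[0,0,0,0,0]}' | python3 -m inch
python3 go.py 0.6367 -0.1077 0.0 -0.497
```

```text
t 5.42 tcp [ 0.6399 -0.1079  0.1511] yaw -0.497 shift now [-0.0031  0.0014  0.1361] turn -0.0003 shift after [-0.0031  0.0014  0.1361] q [ 0.33  0.38 -0.3   1.53  0.12  1.25 -2.05] w 0.0864 f 0.0 wr [-0.4  0.3 -0.9]
t: 6.05
ee_pos: [0.6346, -0.107, 0.0211]
tcp_rot: [0.969, -0.246, 0.0, -0.0]
wrist_force: [1.2, -0.5, 1.0]
grip_width: 0.0871
gripper_force: 0.0
t 6.05 tcp [ 0.6346 -0.107   0.0211] yaw -0.497 shift now [ 0.0021 -0.0004  0.0211] turn -0.0002 shift after [ 0.0021 -0.0004  0.0211] q [ 0.32  0.49 -0.29  1.66  0.16  1.02 -2.08] w 0.0871 f 0.0 wr [ 1.2 -0.5  1. ]
```

```bash
echo '{"finger_gap":[0.087,0.087,0.087],"x":[0.002,0,0],"y":[0,0,0],"z":[0.005,0.005,0],"yaw":[0,0,0]}' | python3 -m inch | sed -n '2p;4p'
echo '{"finger_gap":[0.087,0.087,0.087],"x":[0,0,0],"y":[0,0,0],"z":[0.005,0.004,0],"yaw":[0,0,0]}' | python3 -m inch | sed -n '2p;4p'
echo '{"finger_gap":[0.087,0.087,0.087],"x":[0,0,0],"y":[0,0,0],"z":[0.003,0.003,0],"yaw":[0,0,0]}' | python3 -m inch | sed -n '2p;4p'
echo '{"finger_gap":[0.05,0.05,0.05,0.05,0.05],"x":[0,0,0,0,0],"y":[0,0,0,0,0],"z":[0,0,0,0,0],"yaw":[0,0,0,0,0]}' | python3 -m inch 25
python3 go.py 0.6367 -0.1077 0.0 -0.497
```

```text
ee_pos: [0.6359, -0.1081, 0.0104]
wrist_force: [0.5, -0.5, 0.4]
ee_pos: [0.6357, -0.108, 0.001]
wrist_force: [0.3, -0.1, 0.1]
ee_pos: [0.6358, -0.1081, -0.0048]
wrist_force: [-0.3, -0.5, 0.0]
t: 7.8
ee_pos: [0.6361, -0.1081, -0.0043]
tcp_rot: [0.969, -0.246, 0.0, -0.0]
wrist_force: [-0.3, 0.6, -0.1]
grip_width: 0.0639
gripper_force: 25.0
t 7.8 tcp [ 0.6361 -0.1081 -0.0043] yaw -0.497 shift now [ 0.0003 -0.0006 -0.0043] turn -0.0002 shift after [ 0.0003 -0.0006 -0.0043] q [ 0.32  0.52 -0.28  1.67  0.17  0.97 -2.09] w 0.0639 f 25.0 wr [-0.3  0.6 -0.1]
```

```bash
echo '{"finger_gap":[0.05,0.05,0.05,0.05,0.05],"x":[0,0,0,0,0],"y":[0,0,0,0,0],"z":[-0.03,-0.045,-0.045,0,0],"yaw":[0,0,0,-0.162,-0.162]}' | python3 -m inch 30
echo '{"finger_gap":[0.05,0.05,0.05],"x":[0,0,0],"y":[0,0,0],"z":[0,0,0],"yaw":[-0.162,-0.162,0]}' | python3 -m inch|tail -2
python3 go.py 0.5415 -0.3925 0.0257 0.151
```

```text
t: 8.43
ee_pos: [0.6361, -0.1082, 0.1161]
tcp_rot: [0.996, -0.084, 0.0, 0.0]
wrist_force: [0.2, 0.4, -1.9]
grip_width: 0.0641
gripper_force: 30.0
grip_width: 0.0639
gripper_force: 30.0
t 8.8 tcp [ 0.6357 -0.1082  0.1152] yaw 0.15 shift now [-0.1355  0.2672  0.0894] turn -0.0013 shift after [-0.1359  0.267   0.0894] q [ 0.41  0.41 -0.41  1.57  0.17  1.19 -1.45] w 0.0639 f 30.0 wr [ 0.8 -0.4 -1.8]
```

```bash
echo '{"finger_gap":[0.05,0.05,0.05,0.05,0.05],"x":[-0.026,-0.027,-0.027,-0.027,-0.027],"y":[0.051,0.053,0.053,0.053,0.053],"z":[0,0,0,0,0],"yaw":[0,0,0,0,0]}' | python3 -m inch|tail -3
echo '{"finger_gap":[0.05,0.05,0.05,0.05],"x":[0,0,0,0],"y":[0,0,0,0],"z":[0,0.03,0.03,0],"yaw":[0,0,0,0]}' | python3 -m inch|tail -3
python3 go.py 0.5415 -0.3925 0.0057 0.151
python3 - <<'E'
from h import *
b=snap("side"); a=snap("top")
b=cv2.resize(b[60:180,330:486],(390,300),interpolation=2);a=cv2.resize(a[120:240,390:546],(390,300),interpolation=2)
cv2.imwrite("pics/g4.png",np.hstack([a,b])[:,:,::-1])
E
```

```text
wrist_force: [1.3, 0.1, -1.8]
grip_width: 0.0641
gripper_force: 30.0
wrist_force: [-0.2, 0.7, -2.0]
grip_width: 0.0639
gripper_force: 30.0
t 9.93 tcp [ 0.5416 -0.3865  0.0529] yaw 0.149 shift now [-0.0008  0.0061  0.0472] turn -0.0023 shift after [-0.0008  0.0061  0.0472] q [ 0.77  0.5  -0.29  1.57  0.15  1.1  -0.98] w 0.0639 f 30.0 wr [-0.2  0.7 -2. ]
```

View pics/g4.png

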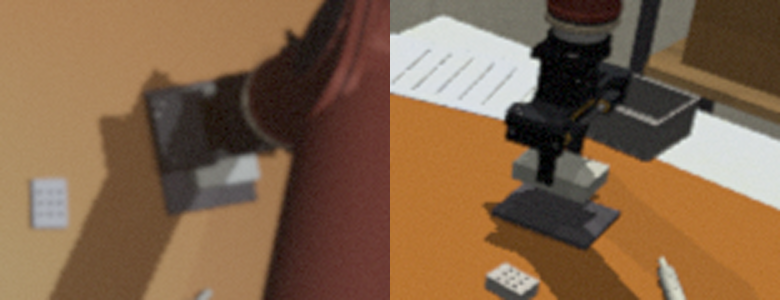

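The sink is over the plate and aligned. I lower it in steps, checking for contact.

```bash
echo '{"finger_gap":[0.05,0.05,0.05,0.05,0.05],"x":[-0.001,0,0,0,0],"y":[0.006,0,0,0,0],"z":[0.015,0.015,0.012,0,0],"yaw":[0,0,0,0,0]}' | python3 -m inch|sed -n '2p;4p'
python3 go.py 0.5415 -0.3925 0.0057 0.151
echo '{"finger_gap":[0.05,0.05,0.05],"x":[0,0,0],"y":[0,0,0],"z":[0.001,0.001,0],"yaw":[0,0,0]}' | python3 -m inch|sed -n '2p;4p'
echo '{"finger_gap":[0.05,0.05,0.05],"x":[0,0,0],"y":[0,0,0],"z":[0.001,0.001,0],"yaw":[0,0,0]}' | python3 -m inch|sed -n '2p;4p'
```

```text
ee_pos: [0.5433, -0.3943, 0.0138]
wrist_force: [0.8, -0.6, -1.9]
t 10.65 tcp [ 0.5433 -0.3943  0.0138] yaw 0.151 shift now [-0.0015 -0.0021  0.0081] turn -0.0001 shift after [-0.0015 -0.0021  0.0081] q [ 0.77  0.54 -0.28  1.59  0.17  1.03 -0.98] w 0.064 f 30.0 wr [ 0.8 -0.6 -1.9]
ee_pos: [0.543, -0.3943, 0.0116]
wrist_force: [-0.3, 0.2, -1.7]
ee_pos: [0.5429, -0.3942, 0.0094]
wrist_force: [-0.5, -0.4, -1.2]
```

```bash
echo '{"finger_gap":[0.05,0.05,0.05,0.05],"x":[-0.001,0,0,0],"y":[-0.002,0,0,0],"z":[0.001,0.001,0,0],"yaw":[0,0,0,0]}' | python3 -m inch|sed -n '2p;4p'
echo '{"finger_gap":[0.05,0.05],"x":[0,0],"y":[0,0],"z":[0.0015,0],"yaw":[0,0]}' | python3 -m inch|sed -n '2p;4p'
echo '{"finger_gap":[0.05,0.05],"x":[0,0],"y":[0,0],"z":[0.001,0],"yaw":[0,0]}' | python3 -m inch|sed -n '2p;4p'
```

```text
ee_pos: [0.5417, -0.3925, 0.0076]
wrist_force: [0.2, 0.1, -2.3]
ee_pos: [0.5416, -0.3924, 0.0059]
wrist_force: [-0.2, 0.3, -1.7]
ee_pos: [0.5417, -0.3925, 0.0056]
wrist_force: [-2.7, 2.0, 5.5]
```

Contact came at z=0.0056, as predicted. Release, retreat and head toward the board, then re-measure.

```bash
echo '{"finger_gap":[0.087,0.087,0.087,0.087,0.087],"x":[0,0,0,0,0],"y":[0,0,0,0,0],"z":[-0.0005,0,0,-0.03,-0.05],"yaw":[0,0,0,0,0]}' | python3 -m inch|sed -n '2p;4,6p'
echo '{"finger_gap":[0.087,0.087,0.087,0.087,0.087],"x":[0,0.013,0.013,0.013,0.013],"y":[0,-0.06,-0.06,-0.06,-0.06],"z":[-0.05,0,0,0,0],"yaw":[0,0,0,0,0]}' | python3 -m inch|sed -n '2p;4,6p'
echo '{"finger_gap":[0.087,0.087,0.087,0.087,0.087],"x":[0,0,0,0,0],"y":[-0.06,-0.06,-0.06,-0.06,0],"z":[0,0,0,0,0],"yaw":[0,0,0,0,0]}' | python3 -m inch|sed -n '2p;4,6p'
cat > chk.py <<'E'
from fit import *; import sys
# chk.py name z top-ext side-ext
def chk(name,z,t,s,freez=False):
    ims={n:IM[n] for n in("top","side")}
    return fit(name,ims,dict(top=t,side=s),z=z,freez=freez)
IM={n:snap(n) for n in("top","side")}
E
python3 - <<'E'
from chk import *
p,c=chk("heat_sink",.01,[452,158,40,42],[378,130,38,26]);print(p.round(4),round(c,3))
p,c=chk("circuit_board",0,[232,191,35,43],[247,244,45,29]);print(p.round(4),round(c,3))
v=np.hstack([cv2.resize(IM["top"][120:240,400:556],(390,300)),cv2.resize(IM["side"][90:210,330:486],(390,300))]);cv2.imwrite("pics/g5.png",v[:,:,::-1])
E
python3 go.py 0.4642 0.2147 0.08 0.408
```

```text
ee_pos: [0.5404, -0.3917, 0.0844]
wrist_force: [1.0, 0.2, -0.3]
grip_width: 0.0868
gripper_force: 0.0
ee_pos: [0.5571, -0.1455, 0.1358]
wrist_force: [1.0, -0.3, -1.0]
grip_width: 0.0872
gripper_force: 0.0
ee_pos: [0.52, 0.0956, 0.1361]
wrist_force: [-0.1, -0.7, -0.4]
grip_width: 0.0872
gripper_force: 0.0
[ 0.5241 -0.3798  0.01    0.0742] 0.74
[0.4648 0.2146 0.     3.5533] 0.331
t 14.38 tcp [0.521  0.0902 0.1356] yaw 0.152 shift now [-0.0373 -0.1317  0.0556] turn -0.2556 shift after [-0.0028 -0.1369  0.0556] q [ 0.27  0.18 -0.58  1.83  0.11  1.16 -1.76] w 0.0873 f 0.0 wr [ 0.1 -0.5  0.1]
```

View pics/g5.png

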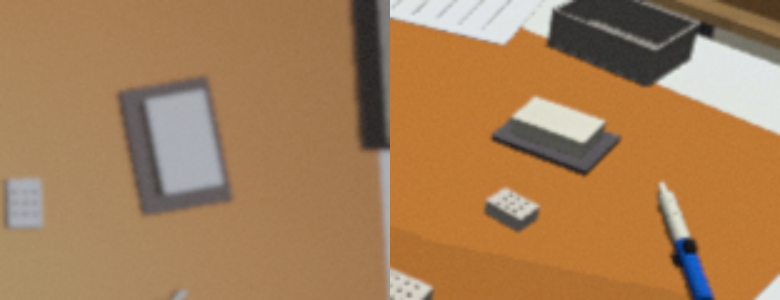

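The sink sits on the plate, aligned and centred within a few mm (crop left (184,142) against plate centre (176,146), parallax accounting for about 7 px). Next, the board.

```bash
echo '{"finger_gap":[0.06,0.06,0.06,0.06,0.06],"x":[0,0,-0.001,-0.001,-0.001],"y":[0,0,-0.046,-0.046,-0.046],"z":[0,0,0,0,0],"yaw":[-0.13,-0.13,0,0,0]}' | python3 -m inch|sed -n '2p;4,6p'
echo '{"finger_gap":[0.06,0.06,0.06,0.06],"x":[0,0,0,0],"y":[0,0,0,0],"z":[0.04,0.04,0,0],"yaw":[0,0,0,0]}' | python3 -m inch|sed -n '2p;4,6p'
python3 go.py 0.4646 0.2147 -0.003 0.41
cat >> chk.py <<'E'
def face(name,a,b,z,t,s,pct=92,thr=.6):
    # fit of a bright top face a x b at height z in both views, both luminance-thresholded
    MOD["_f"]=[box(a,b,0,1e-5)]; ms={}
    for n,e in(("top",t),("side",s)):
        l,tp,w,h=e; f=cv2.GaussianBlur(IM[n],(0,0),.5)[tp:tp+h,l:l+w].astype(np.float32)
        f=cv2.resize(f,None,fx=S,fy=S,interpolation=cv2.INTER_CUBIC)
        g=f[...,2]; m=(g>thr*np.percentile(g,pct)).astype(np.uint8)
        cs,_=cv2.findContours(m,cv2.RETR_EXTERNAL,cv2.CHAIN_APPROX_NONE); c=max(cs,key=cv2.contourArea); m[:]=0; cv2.drawContours(m,[cv2.convexHull(c)],-1,1,-1); ms[n]=(m,l,tp)
    g=at("top",t[0]+t[2]/2,t[1]+t[3]/2,z); best=None
    def cost(v): return sum((sil(n,"_f",np.array([v[0],v[1],z+v[2],v[3]/.05]),m.shape,x0,y0)!=m).sum()/m.sum() for n,(m,x0,y0) in ms.items())
    for y in(0.,.15,.3):
        x0=np.array([g[0],g[1],0,y*.05]); r=minimize(cost,x0,method="Nelder-Mead",options=dict(initial_simplex=x0+np.vstack([np.zeros(4),np.eye(4)*.01]),xatol=1e-5,fatol=1e-5,maxiter=250))
        if best is None or r.fun<best.fun: best=r
    v=best.x; return np.round([v[0],v[1],z+v[2],v[3]/.05],4),round(best.fun,3)
E
python3 - <<'E'
from chk import *
print(face("sink",.104,.064,.034,[445,148,52,60],[370,124,52,34]))
v=np.hstack([cv2.resize(IM["top"][150:270,190:346],(390,300)),cv2.resize(IM["side"][170:290,190:346],(390,300))]);cv2.imwrite("pics/g6.png",v[:,:,::-1])
E
```

```text
ee_pos: [0.4635, 0.2145, 0.1356]
wrist_force: [-0.0, 0.4, -0.0]
grip_width: 0.0608
gripper_force: 0.0
ee_pos: [0.4643, 0.2148, 0.0568]
wrist_force: [-0.1, -0.9, 0.6]
grip_width: 0.0599
gripper_force: 0.0
t 15.5 tcp [0.4643 0.2148 0.0568] yaw 0.409 shift now [0.0002 0.0002 0.0598] turn -0.0008 shift after [0.0002 0.0002 0.0598] q [ 0.1   0.26 -0.69  1.94  0.19  1.01 -1.84] w 0.0599 f 0.0 wr [-0.1 -0.9  0.6]
(array([ 0.5386, -0.3898,  0.0362,  0.1701]), np.float64(0.217))
```

View pics/g6.png

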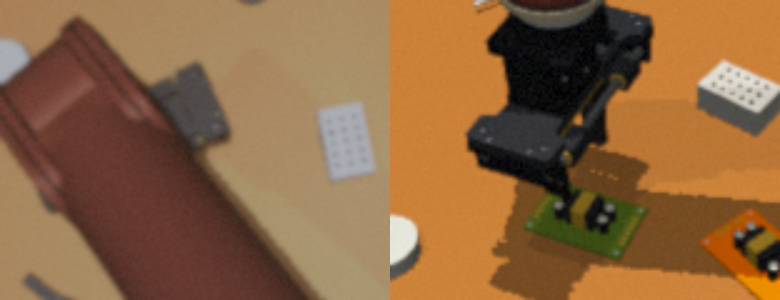

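```bash
python3 - <<'E'
from h import *
s=arm.observe();M=R.from_quat(s["tcp_rot"]).as_matrix()
for b in(0,.03,.035,.04):
    print(b,[np.round(proj("side",s["ee_pos"]+[0,0,b]+M@np.array([0,k,.022])),1) for k in(-.03,.03)])
E
echo '{"finger_gap":[0.06,0.06,0.06,0.06,0.06],"x":[0,0,0,0,0],"y":[0,0,0,0,0],"z":[0.02,0.02,0.01,0,0],"yaw":[0,0,0,0,0]}' | python3 -m inch|sed -n '2p;4,6p'
echo '{"finger_gap":[0.06,0.06,0.06],"x":[0,0,0],"y":[0,0,0],"z":[0.004,0.004,0],"yaw":[0,0,0]}' | python3 -m inch|sed -n '2p;4,6p'
```

```text
0 [array([260.3, 256.9]), array([272.3, 238.8])]
0.03 [array([258.9, 248. ]), array([271.3, 229.9])]
0.035 [array([258.7, 246.5]), array([271.1, 228.4])]
0.04 [array([258.4, 245. ]), array([271. , 226.9])]
ee_pos: [0.4638, 0.2155, 0.0065]
wrist_force: [1.0, -0.3, 0.3]
grip_width: 0.0599
gripper_force: 0.0
ee_pos: [0.4629, 0.2151, -0.0027]
wrist_force: [-0.1, 0.9, 0.2]
grip_width: 0.0601
gripper_force: 0.0
```

```bash
echo '{"finger_gap":[0.01,0.01,0.01,0.01,0.01],"x":[0,0,0,0,0],"y":[0,0,0,0,0],"z":[0,0,0,0,0],"yaw":[0,0,0,0,0]}' | python3 -m inch 20|sed -n '2p;4,6p'
echo '{"finger_gap":[0.01,0.01,0.01,0.01,0.01],"x":[0,0,0,0,0],"y":[0,0,0,0,0],"z":[-0.01,-0.03,-0.04,-0.04,0],"yaw":[0,0,0,0,0.125]}' | python3 -m inch|sed -n '2p;4,6p'
echo '{"finger_gap":[0.01,0.01],"x":[0,0],"y":[0,0],"z":[0,0],"yaw":[0.125,0]}' | python3 -m inch|sed -n '2p;4,6p'
python3 go.py 0.5395 -0.3905 0.05 0.155
```

```text
ee_pos: [0.4632, 0.2152, -0.0024]
wrist_force: [0.0, -0.5, 0.4]
grip_width: 0.0257
gripper_force: 20.0
ee_pos: [0.465, 0.2164, 0.1214]
wrist_force: [0.6, -0.8, -1.7]
grip_width: 0.0255
gripper_force: 20.0
ee_pos: [0.4631, 0.2153, 0.1181]
wrist_force: [-0.2, 0.3, -1.1]
grip_width: 0.026
gripper_force: 20.0
t 18.1 tcp [0.4631 0.2153 0.1181] yaw 0.162 shift now [-0.0222  0.6102  0.0681] turn 0.0067 shift after [-0.0181  0.6103  0.0681] q [ 0.11  0.18 -0.68  1.88  0.12  1.12 -2.03] w 0.026 f 20.0 wr [-0.2  0.3 -1.1]
```

```bash
echo '{"finger_gap":[0.01,0.01,0.01,0.01,0.01],"x":[-0.002,-0.002,-0.002,-0.002,-0.002],"y":[0.055,0.055,0.055,0.055,0.055],"z":[0,0,0,0,0],"yaw":[0,0,0,0,0]}' | python3 -m inch|sed -n '2p;4,6p'
echo '{"finger_gap":[0.01,0.01,0.01,0.01,0.01],"x":[-0.002,-0.002,-0.002,-0.002,-0.002],"y":[0.055,0.055,0.055,0.055,0.055],"z":[0,0,0,0,0],"yaw":[0,0,0,0,0]}' | python3 -m inch|sed -n '2p;4,6p'
echo '{"finger_gap":[0.01,0.01,0.01,0.01,0.01],"x":[-0.001,-0.001,0,0,0],"y":[0.03,0.03,0,0,0],"z":[0,0,0.03,0,0],"yaw":[0,0,0,0,0]}' | python3 -m inch|sed -n '2p;4,6p'
python3 go.py 0.5385 -0.3900 0.0316 0.155
```

```text
ee_pos: [0.4973, -0.0595, 0.1179]
wrist_force: [1.1, 1.0, -0.8]
grip_width: 0.0259
gripper_force: 20.0
ee_pos: [0.5316, -0.3325, 0.1177]
wrist_force: [0.7, -0.5, -1.4]
grip_width: 0.0255
gripper_force: 20.0
ee_pos: [0.5395, -0.39, 0.0884]
wrist_force: [1.4, 0.0, -1.1]
grip_width: 0.0258
gripper_force: 20.0
t 19.98 tcp [ 0.5395 -0.39    0.0884] yaw 0.163 shift now [-0.001  -0.0001  0.0568] turn 0.0079 shift after [-0.001  -0.0001  0.0568] q [ 0.75  0.46 -0.26  1.55  0.12  1.15 -0.94] w 0.0258 f 20.0 wr [ 1.4  0.  -1.1]
```

```bash
echo '{"finger_gap":[0.01,0.01,0.01,0.01,0.01],"x":[0,0,0,0,0],"y":[0,0,0,0,0],"z":[0.02,0.02,0.01,0,0],"yaw":[0.008,0,0,0,0]}' | python3 -m inch|sed -n '2p;4,6p'
echo '{"finger_gap":[0.01,0.01,0.01],"x":[0,0,0],"y":[0,0,0],"z":[0.0015,0.0015,0],"yaw":[0,0,0]}' | python3 -m inch|sed -n '2p;4p'
echo '{"finger_gap":[0.01,0.01,0.01],"x":[0,0,0],"y":[0,0,0],"z":[0.001,0.001,0],"yaw":[0,0,0]}' | python3 -m inch|sed -n '2p;4p'
```

```text
ee_pos: [0.5394, -0.3906, 0.038]
wrist_force: [0.5, -0.0, -1.0]
grip_width: 0.0258
gripper_force: 20.0
ee_pos: [0.5391, -0.3905, 0.0346]
wrist_force: [0.2, 0.8, -2.0]
ee_pos: [0.539, -0.3904, 0.0324]
wrist_force: [0.4, -0.5, -0.4]
```

```bash
echo '{"finger_gap":[0.01,0.01],"x":[0,0],"y":[0,0],"z":[0.001,0],"yaw":[0,0]}' | python3 -m inch|sed -n '2p;4p'
echo '{"finger_gap":[0.01,0.01],"x":[0,0],"y":[0,0],"z":[0.0007,0],"yaw":[0,0]}' | python3 -m inch|sed -n '2p;4p'
```

```text
ee_pos: [0.5392, -0.3905, 0.0317]
wrist_force: [-0.2, 0.7, 0.7]
ee_pos: [0.5392, -0.3905, 0.0317]
wrist_force: [-3.4, 1.8, 6.8]
```

```bash
echo '{"finger_gap":[0.06,0.06,0.06,0.06,0.06],"x":[0,0,0,0,0],"y":[0,0,0,0,0],"z":[-0.0008,0,0,-0.03,-0.05],"yaw":[0,0,0,0,0]}' | python3 -m inch|sed -n '2p;4,6p'
echo '{"finger_gap":[0.075,0.075,0.075,0.075,0.075],"x":[0,0,0,0,0],"y":[-0.055,-0.055,-0.055,-0.055,0],"z":[-0.02,0,0,0,0],"yaw":[0,0,0,0,0]}' | python3 -m inch|sed -n '2p;4,6p'
python3 - <<'E'
from chk import *
p,c=chk("shield_cover",0,[318,190,21,31],[314,193,35,30]);print("cover",p.round(4),round(c,3))
p,c=chk("circuit_board",.034,[455,152,42,46],[377,120,44,34]);print("board",p.round(4),round(c,3))
v=np.hstack([cv2.resize(IM["top"][120:240,400:556],(390,300)),cv2.resize(IM["side"][90:210,330:486],(390,300))]);cv2.imwrite("pics/g7.png",v[:,:,::-1])
E
python3 go.py 0.469 0 0.06 0.18
```

```text
ee_pos: [0.5378, -0.3897, 0.1105]
wrist_force: [0.6, -0.7, 0.9]
grip_width: 0.0588
gripper_force: 0.0
ee_pos: [0.5057, -0.1683, 0.1321]
wrist_force: [0.7, -0.8, 1.2]
grip_width: 0.0747
gripper_force: 0.0
cover [ 0.4691 -0.      0.      0.1817] 0.07
board [ 0.5163 -0.3986  0.034  -0.4327] 1.355
t 23.2 tcp [ 0.5057 -0.1731  0.1319] yaw 0.154 shift now [-0.0098 -0.1767  0.0718] turn -0.0262 shift after [-0.0052 -0.1769  0.0718] q [ 0.58  0.18 -0.37  1.83  0.07  1.15 -1.23] w 0.075 f 0.0 wr [ 0.2 -1.1  0. ]
```

View pics/g7.png

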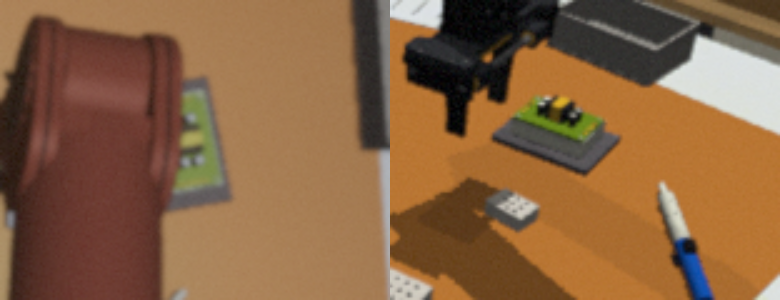

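The board lies flat and aligned on the sink, parts up. Next, the cover.

```bash
echo '{"finger_gap":[0.075,0.075,0.075,0.075,0.075],"x":[0,-0.002,-0.002,-0.001,0],"y":[0,-0.059,-0.059,-0.059,0],"z":[0,0,0,0,0.03],"yaw":[-0.027,0,0,0,0]}' | python3 -m inch|sed -n '2p;4,6p'
echo '{"finger_gap":[0.075,0.075,0.075],"x":[0,0,0],"y":[0,0,0],"z":[0.03,0,0],"yaw":[0,0,0]}' | python3 -m inch|sed -n '2p;4,6p'
python3 go.py 0.4691 0 -0.004 0.1815
```

```text
ee_pos: [0.4707, 0.0038, 0.1034]
wrist_force: [0.5, -1.6, 0.2]
grip_width: 0.075
gripper_force: 0.0
ee_pos: [0.4698, -0.0003, 0.0726]
wrist_force: [0.6, 0.1, 0.8]
grip_width: 0.0748
gripper_force: 0.0
t 24.2 tcp [ 4.698e-01 -3.000e-04  7.260e-02] yaw 0.179 shift now [-0.0007 -0.0004  0.0766] turn -0.0026 shift after [-0.0007 -0.0004  0.0766] q [ 0.4   0.12 -0.52  2.03  0.07  1.01 -1.55] w 0.0748 f 0.0 wr [0.6 0.1 0.8]
```

```bash
echo '{"finger_gap":[0.075,0.075,0.075,0.075,0.075],"x":[0,0,0,0,0],"y":[0,0,0,0,0],"z":[0.03,0.025,0.015,0.006,0],"yaw":[0,0,0,0,0]}' | python3 -m inch|sed -n '2p;4,6p'
echo '{"finger_gap":[0.03,0.03,0.03,0.03,0.03],"x":[0,0,0,0,0],"y":[0,0,0,0,0],"z":[0,0,0,0,0],"yaw":[0,0,0,0,0]}' | python3 -m inch 15|sed -n '2p;4,6p'
echo '{"finger_gap":[0.03,0.03,0.03,0.03,0.03],"x":[0,0,0,0,0],"y":[0,0,0,0,0],"z":[-0.01,-0.03,-0.05,-0.05,0],"yaw":[0,0,0,0,0]}' | python3 -m inch|sed -n '2p;4,6p'
python3 go.py 0.5390 -0.3905 0.14 0.157
```

```text
ee_pos: [0.4695, 0.0002, -0.0039]
wrist_force: [0.0, 1.0, 0.9]
grip_width: 0.0751
gripper_force: 0.0
ee_pos: [0.4692, 0.0002, -0.0041]
wrist_force: [-0.8, -0.4, 3.5]
grip_width: 0.0476
gripper_force: 15.0
ee_pos: [0.4716, 0.0004, 0.1399]
wrist_force: [0.3, 0.6, -1.3]
grip_width: 0.0481
gripper_force: 15.0
t 26.07 tcp [4.716e-01 4.000e-04 1.399e-01] yaw 0.18 shift now [-0.0036  0.3967  0.0007] turn 0.0228 shift after [0.0054 0.3967 0.0007] q [ 0.43  0.04 -0.53  1.95  0.03  1.15 -1.5 ] w 0.0481 f 15.0 wr [ 0.3  0.6 -1.3]
```

```bash
echo '{"finger_gap":[0.03,0.03,0.03,0.03,0.03],"x":[0,0.001,0.001,0.001,0.001],"y":[0,0.056,0.056,0.056,0.056],"z":[0,0,0,0,0],"yaw":[0.022,0,0,0,0]}' | python3 -m inch|sed -n '2p;4,6p'
echo '{"finger_gap":[0.03,0.03,0.03,0.03,0.03],"x":[0.001,0.001,0,0,0],"y":[0.056,0.056,0.056,0,0],"z":[0,0,0,0.03,0.03],"yaw":[0,0,0,0,0]}' | python3 -m inch|sed -n '2p;4,6p'
echo '{"finger_gap":[0.03,0.03],"x":[0,0],"y":[0,0],"z":[0,0],"yaw":[0,0]}' | python3 -m inch|sed -n '2p;4,6p'
python3 go.py 0.5398 -0.3905 0.0339 0.157
```

```text
ee_pos: [0.5073, -0.2217, 0.1339]
wrist_force: [1.5, 0.8, -0.5]
grip_width: 0.048
gripper_force: 15.0
ee_pos: [0.5355, -0.386, 0.0725]
wrist_force: [-0.3, 1.1, -1.6]
grip_width: 0.0479
gripper_force: 15.0
ee_pos: [0.5367, -0.3858, 0.0759]
wrist_force: [0.9, -0.0, -0.1]
grip_width: 0.0478
gripper_force: 15.0
t 27.57 tcp [ 0.5367 -0.3858  0.0759] yaw 0.158 shift now [0.0023 0.0052 0.042 ] turn 0.0008 shift after [0.0023 0.0052 0.042 ] q [ 0.74  0.46 -0.25  1.57  0.12  1.13 -0.94] w 0.0478 f 15.0 wr [ 0.9 -0.  -0.1]
```

```bash
echo '{"finger_gap":[0.03,0.03,0.03],"x":[0.002,0,0],"y":[0.005,0,0],"z":[0,0.008,0],"yaw":[0,0,0]}' | python3 -m inch|sed -n '2p;4p'
echo '{"finger_gap":[0.03,0.03,0.03,0.03],"x":[0,0,0,0],"y":[0,0,0,0],"z":[0.01,0.01,0.007,0],"yaw":[0,0,0,0]}' | python3 -m inch|sed -n '2p;4p'
python3 go.py 0.5398 -0.3905 0.0339 0.157
echo '{"finger_gap":[0.03,0.03,0.03],"x":[0,0,0],"y":[0,0,0],"z":[0.0015,0.0015,0],"yaw":[0,0,0]}' | python3 -m inch|sed -n '2p;4p'
```

```text
ee_pos: [0.5389, -0.3904, 0.067]
wrist_force: [0.0, 1.2, -0.8]
ee_pos: [0.5388, -0.3902, 0.0396]
wrist_force: [0.4, 0.4, -0.7]
t 28.45 tcp [ 0.5388 -0.3902  0.0396] yaw 0.158 shift now [0.001  0.0004 0.0057] turn 0.0008 shift after [0.001  0.0004 0.0057] q [ 0.74  0.5  -0.24  1.59  0.13  1.07 -0.95] w 0.048 f 15.0 wr [ 0.4  0.4 -0.7]
ee_pos: [0.5394, -0.3906, 0.0377]
wrist_force: [1.2, 0.1, -0.9]
```

```bash
echo '{"finger_gap":[0.03,0.03,0.03],"x":[0,0,0],"y":[0,0,0],"z":[0.0015,0.0015,0],"yaw":[0,0,0]}' | python3 -m inch|sed -n '2p;4p'
echo '{"finger_gap":[0.03,0.03],"x":[0,0],"y":[0,0],"z":[0.0008,0],"yaw":[0,0]}' | python3 -m inch|sed -n '2p;4p'
```

```text
ee_pos: [0.5392, -0.3905, 0.0345]
wrist_force: [-0.0, -0.8, -1.1]
ee_pos: [0.5394, -0.3906, 0.034]
wrist_force: [0.8, -0.5, 0.2]
```

```bash
echo '{"finger_gap":[0.03,0.03],"x":[0,0],"y":[0,0],"z":[0.0007,0],"yaw":[0,0]}' | python3 -m inch|sed -n '2p;4p'
```

```text
ee_pos: [0.5394, -0.3906, 0.034]
wrist_force: [-2.3, 2.5, 6.4]
```

```bash
echo '{"finger_gap":[0.075,0.075,0.075,0.075,0.075],"x":[0,0,0,0,0],"y":[0,0,0,0,0],"z":[-0.0007,0,0,-0.03,-0.05],"yaw":[0,0,0,0,0]}' | python3 -m inch|sed -n '2p;4,6p'
echo '{"finger_gap":[0.06,0.06,0.06,0.06,0.06],"x":[0,0.02,0.02,0.02,0.02],"y":[0,-0.052,-0.052,-0.052,-0.052],"z":[-0.03,0,0,0,0],"yaw":[0,0,0,0,0]}' | python3 -m inch|sed -n '2p;4,6p'
echo '{"finger_gap":[0.06,0.06,0.06,0.06],"x":[0.021,0.021,0.021,0],"y":[-0.052,-0.052,-0.052,0],"z":[0,0,0,0],"yaw":[0,0,0,0]}' | python3 -m inch|sed -n '2p;4,6p'
python3 - <<'E'
from chk import *
p,c=chk("weight",0,[281,130,19,24],[248,174,20,30]);print("weight",p.round(4),round(c,3))
print(face("cover",.076,.048,.072,[449,145,52,60],[370,110,55,45],thr=.75))
v=np.hstack([cv2.resize(IM["top"][120:240,400:556],(390,300)),cv2.resize(IM["side"][90:210,330:486],(390,300))]);cv2.imwrite("pics/g8.png",v[:,:,::-1])
E
python3 go.py 0.6488 0.1004 0.028 0.157
```

```text
ee_pos: [0.5381, -0.3898, 0.1127]
wrist_force: [1.1, -0.0, 0.5]
grip_width: 0.0744
gripper_force: 0.0
ee_pos: [0.5858, -0.1709, 0.1439]
wrist_force: [0.9, -0.7, -0.1]
grip_width: 0.06
gripper_force: 0.0
ee_pos: [0.6236, -0.0018, 0.144]
wrist_force: [0.2, -0.5, 0.0]
grip_width: 0.06
gripper_force: 0.0
weight [0.6505 0.0986 0.     0.0851] 0.659
(array([ 0.5378, -0.389 ,  0.0745,  0.1636]), np.float64(0.277))
t 31.55 tcp [ 0.6233 -0.0082  0.1437] yaw 0.159 shift now [ 0.0424 -0.1032  0.1157] turn 0.0023 shift after [ 0.0422 -0.1033  0.1157] q [ 0.28  0.35 -0.43  1.59  0.15  1.23 -1.58] w 0.06 f 0.0 wr [ 0.6 -1.9  0.1]
```

View pics/g8.png

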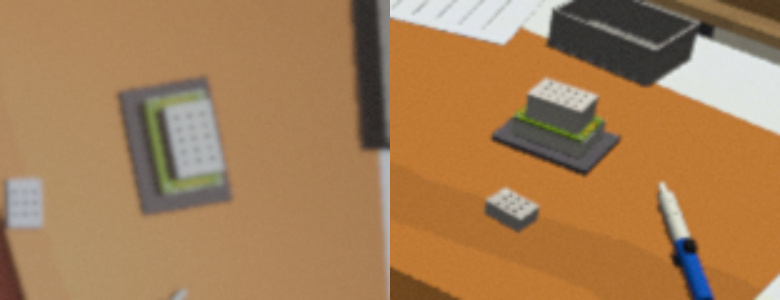

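The cover sits squarely on the board. Last, the weight.

```bash
echo '{"finger_gap":[0.06,0.06,0.06,0.06,0.06],"x":[0.021,0.021,0,0,0],"y":[-0.051,-0.052,0,0,0],"z":[0,0,0.02,0,0],"yaw":[0,0,0,0,0]}' | python3 -m inch|sed -n '2p;4,6p'
python3 go.py 0.6488 0.1004 0.028 0.157
python3 - <<'E'
from h import *
b=snap("side");s=arm.observe();M=R.from_quat(s["tcp_rot"]).as_matrix()
for k in(-.03,.03):
    u=proj("side",s["ee_pos"]+[0,0,.036]+M@np.array([0,k,.022])); cv2.circle(b,(int(round(u[0])),int(round(u[1]))),1,(255,0,255),-1)
cv2.imwrite("pics/g9.png",cv2.resize(b[90:215,180:340],(640,500),interpolation=2)[:,:,::-1])
E
```

```text
ee_pos: [0.6489, 0.0969, 0.124]
wrist_force: [-0.0, 0.4, 0.5]
grip_width: 0.0602
gripper_force: 0.0
t 32.17 tcp [0.6489 0.0969 0.124 ] yaw 0.154 shift now [ 0.0005 -0.0036  0.096 ] turn -0.0025 shift after [ 0.0005 -0.0036  0.096 ] q [ 0.13  0.44 -0.46  1.53  0.2   1.22 -1.78] w 0.0602 f 0.0 wr [-0.   0.4  0.5]
```

View pics/g9.png

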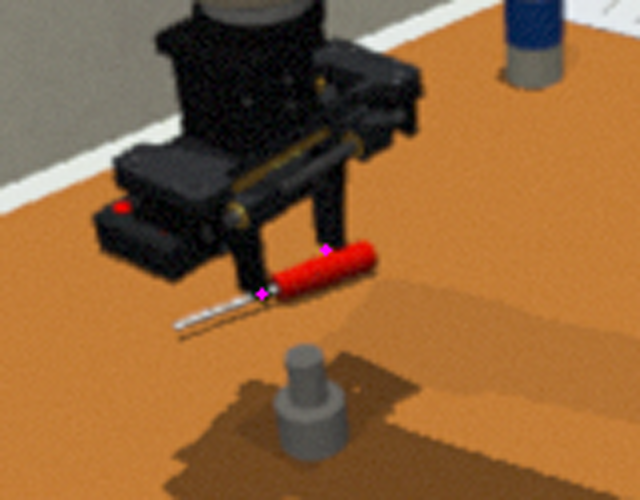

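The fingertips match the 36 mm height correction here too, and the knob is below them and clear. Descend and grip.

```bash
echo '{"finger_gap":[0.06,0.06,0.06,0.06,0.06],"x":[0,0,0,0,0],"y":[-0.004,0,0,0,0],"z":[0,0.02,0.02,0,0],"yaw":[0,0,0,0,0]}' | python3 -m inch|sed -n '2p;4p'
python3 go.py 0.6488 0.1004 0.028 0.157
echo '{"finger_gap":[0.06,0.06,0.06,0.06,0.06],"x":[0,0,0,0,0],"y":[0,0,0,0,0],"z":[0.02,0.02,0.013,0,0],"yaw":[0,0,0,0,0]}' | python3 -m inch|sed -n '2p;4p'
python3 go.py 0.6488 0.1004 0.028 0.157
```

```text
ee_pos: [0.648, 0.1037, 0.0837]
wrist_force: [-0.6, -0.5, -0.1]
t 32.85 tcp [0.648  0.1037 0.0837] yaw 0.158 shift now [0.0003 0.0034 0.0557] turn 0.0009 shift after [0.0003 0.0034 0.0557] q [ 0.12  0.47 -0.45  1.57  0.22  1.15 -1.8 ] w 0.0602 f 0.0 wr [-0.6 -0.5 -0.1]
ee_pos: [0.6484, 0.1038, 0.0313]
wrist_force: [0.8, 0.7, 0.7]
t 33.48 tcp [0.6484 0.1038 0.0313] yaw 0.158 shift now [-0.0001  0.0034  0.0033] turn 0.0008 shift after [-0.0001  0.0034  0.0033] q [ 0.11  0.52 -0.44  1.61  0.25  1.06 -1.82] w 0.0599 f 0.0 wr [0.8 0.7 0.7]
```

```bash
echo '{"finger_gap":[0.06,0.06,0.06],"x":[0,0,0],"y":[0.0035,0,0],"z":[0.002,0,0],"yaw":[0,0,0]}' | python3 -m inch|sed -n '2p;4p'
echo '{"finger_gap":[0.01,0.01,0.01,0.01,0.01],"x":[0,0,0,0,0],"y":[0,0,0,0,0],"z":[0,0,0,0,0],"yaw":[0,0,0,0,0]}' | python3 -m inch 45|sed -n '2p;4,6p'
echo '{"finger_gap":[0.01,0.01,0.01,0.01,0.01],"x":[0,0,0,0,0],"y":[0,0,0,0,0],"z":[-0.01,-0.03,-0.04,-0.04,0],"yaw":[0,0,0,0,0]}' | python3 -m inch|sed -n '2p;4,6p'
python3 go.py 0.5390 -0.3905 0.15 0.157
```

```text
ee_pos: [0.6487, 0.1001, 0.0291]
wrist_force: [-0.9, 0.3, 0.4]
ee_pos: [0.6486, 0.0999, 0.0289]
wrist_force: [-0.1, -1.2, -0.4]
grip_width: 0.0243
gripper_force: 45.0
ee_pos: [0.6503, 0.101, 0.1525]
wrist_force: [0.3, 1.3, -6.4]
grip_width: 0.0243
gripper_force: 45.0
t 35.1 tcp [0.6503 0.101  0.1525] yaw 0.158 shift now [-0.1873  0.4678  0.0014] turn 0.001 shift after [-0.1868  0.468   0.0014] q [ 0.13  0.42 -0.46  1.5   0.19  1.27 -1.77] w 0.0243 f 45.0 wr [ 0.3  1.3 -6.4]
```

The grip width is 24.3 mm on a 26 mm knob, so I check how the weight hangs before placing it.

Run:
```python
from h import *
s=arm.observe();print(np.round(s["ft_torque"],3),s["ee_pos"],s["wrist_force"].round(2))
b=snap("side");a=snap("top")
b=cv2.resize(b[60:180,190:350],(520,390),interpolation=2);a=cv2.resize(a[80:200,230:342],(280,300),interpolation=2);a=cv2.copyMakeBorder(a,0,90,0,0,0)
cv2.imwrite("pics/g10.png",np.hstack([a,b])[:,:,::-1])
```

```text
[ 0.026 -0.082  0.014] [0.65033819 0.10097543 0.15254535] [ 0.27  1.3  -6.41]
```

View pics/g10.png

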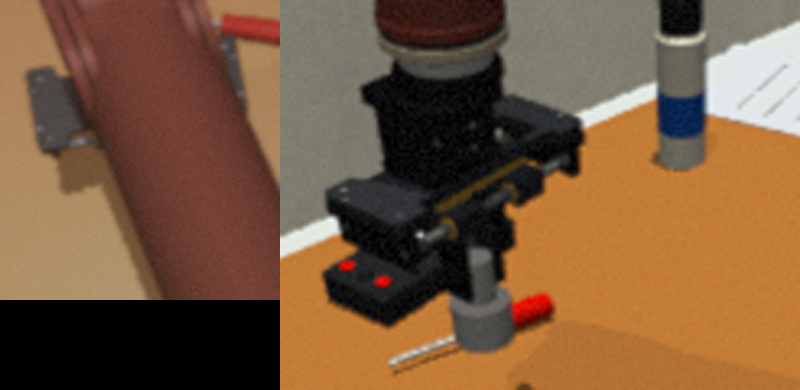

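The weight hangs upright, but the pads only hold the knob near their edge: the moment and the 24.3 mm width put it about 13 mm off along tool −x. I set it down again where it stood and regrip centred.

```bash
echo '{"finger_gap":[0.01,0.01,0.01,0.01,0.01],"x":[0,0,0,0,0],"y":[0,0,0,0,0],"z":[0.04,0.04,0.025,0.01,0],"yaw":[0,0,0,0,0]}' | python3 -m inch|sed -n '2p;4,6p'
echo '{"finger_gap":[0.01,0.01,0.01],"x":[0,0,0],"y":[0,0,0],"z":[0.003,0.001,0],"yaw":[0,0,0]}' | python3 -m inch|sed -n '2p;4,6p'
python3 go.py 0.6486 0.1 0.0288 0.157
```

```text
ee_pos: [0.6476, 0.1001, 0.0326]
wrist_force: [-0.5, -0.7, -5.2]
grip_width: 0.0246
gripper_force: 45.0
ee_pos: [0.6489, 0.1002, 0.0304]
wrist_force: [0.1, 0.4, -5.8]
grip_width: 0.0242
gripper_force: 45.0
t 36.2 tcp [0.6489 0.1002 0.0304] yaw 0.158 shift now [-0.0003  0.0002  0.0016] turn 0.0007 shift after [-0.0003  0.0002  0.0016] q [ 0.11  0.52 -0.44  1.61  0.25  1.06 -1.81] w 0.0242 f 45.0 wr [ 0.1  0.4 -5.8]
```

```bash
echo '{"finger_gap":[0.01,0.01,0.01],"x":[0,0,0],"y":[0,0,0],"z":[0.001,0.0005,0],"yaw":[0,0,0]}' | python3 -m inch|sed -n '2p;4p'
echo '{"finger_gap":[0.01,0.01],"x":[0,0],"y":[0,0],"z":[0.0006,0],"yaw":[0,0]}' | python3 -m inch|sed -n '2p;4p'
```

```text
ee_pos: [0.6488, 0.1002, 0.0288]
wrist_force: [-0.6, -0.2, -1.8]
ee_pos: [0.649, 0.1002, 0.0288]
wrist_force: [-3.9, -0.9, 5.8]
```

```bash
echo '{"finger_gap":[0.06,0.06,0.06,0.06,0.06],"x":[0,0,0,-0.007,-0.006],"y":[0,0,0,0,0],"z":[-0.0006,0,0,0,0],"yaw":[0,0,0,0,0]}' | python3 -m inch|sed -n '2p;4,6p'
echo '{"finger_gap":[0.06,0.06],"x":[0,0],"y":[0,0],"z":[0,0],"yaw":[0,0]}' | python3 -m inch|sed -n '2p;4,6p'
echo '{"finger_gap":[0.01,0.01,0.01,0.01,0.01],"x":[0,0,0,0,0],"y":[0,0,0,0,0],"z":[0,0,0,0,0],"yaw":[0,0,0,0,0]}' | python3 -m inch 45|sed -n '2p;4,6p'
echo '{"finger_gap":[0.01,0.01,0.01,0.01,0.01],"x":[0,0,0,0,0],"y":[0,0,0,0,0],"z":[-0.01,-0.03,-0.04,-0.04,0],"yaw":[0,0,0,0,0]}' | python3 -m inch|sed -n '2p;4,6p'
echo '{"finger_gap":[0.01,0.01],"x":[0,0],"y":[0,0],"z":[0,0],"yaw":[0,0]}' | python3 -m inch|sed -n '2p;4,6p'
python3 -c "
from h import *
s=arm.observe();print(np.round(s['ft_torque'],3))"
python3 go.py 0.5266 -0.3926 0.15 0.157
```

```text
ee_pos: [0.6351, 0.0981, 0.0282]
wrist_force: [-0.2, -0.2, 0.6]
grip_width: 0.0585
gripper_force: 0.0
ee_pos: [0.6358, 0.0981, 0.0285]
wrist_force: [-0.2, 0.6, 0.5]
grip_width: 0.0604
gripper_force: 0.0
ee_pos: [0.6358, 0.0979, 0.0283]
wrist_force: [-0.0, -1.2, 0.4]
grip_width: 0.0227
gripper_force: 44.0
ee_pos: [0.6375, 0.0989, 0.1519]
wrist_force: [-0.2, -0.3, -6.9]
grip_width: 0.0228
gripper_force: 44.0
ee_pos: [0.6345, 0.0978, 0.1462]
wrist_force: [-0.1, 0.1, -6.2]
grip_width: 0.0222
gripper_force: 44.0
[-0.017  0.057  0.002]
t 39.2 tcp [0.6345 0.0978 0.1462] yaw 0.158 shift now [-0.1836  0.4673 -0.0032] turn 0.0008 shift after [-0.1832  0.4675 -0.0032] q [ 0.14  0.4  -0.47  1.54  0.18  1.26 -1.77] w 0.0222 f 44.0 wr [-0.1  0.1 -6.2]
```

```bash
python3 - <<'E'
from h import *
b=snap("side");a=snap("top");s=arm.observe();print(np.round(s["ft_torque"],3),s["ee_pos"],s["grip_width"])
c=cv2.resize(b[90:160,220:300],(800,600)[0:2] if 0 else (560,490),interpolation=2)
cv2.imwrite("pics/g11.png",c[:,:,::-1])
E
echo '{"finger_gap":[0.01,0.01],"x":[0,0],"y":[0,0],"z":[0,0],"yaw":[0,0]}' | python3 -m inch|sed -n '2p;4,6p'
python3 -c "
from h import *
s=arm.observe();print(np.round(s['ft_torque'],3))"
```

```text
[0.004 0.137 0.036] [0.63490137 0.09793788 0.14674   ] 0.022770800430052848
ee_pos: [0.6356, 0.0981, 0.1481]
wrist_force: [-0.2, 0.3, -5.1]
grip_width: 0.0226
gripper_force: 44.0
[-0.016  0.063 -0.012]
```

View pics/g11.png

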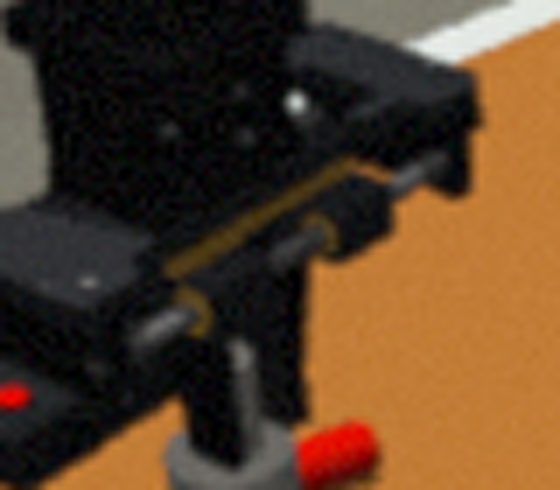

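Run:
```python
from h import *
s=arm.observe();M=R.from_quat(s["tcp_rot"]).as_matrix();p=s["ee_pos"];print(p)
for o in(-.013,0,.007,.013,.02):
    q=p+M[:,0]*o; q[2]=p[2]-.0283+.036; print(o,np.round(proj("side",q),1))
im=snap("side").astype(int)
for v in (155,158,161,164):
    r=im[v,236:276]; print(v,[''.join('o' if x[0]>1.6*x[2] else ('#' if x.sum()<110 else 'W') for x in r)])
T=[]
for k in range(6):
    snap("top"); T.append(arm.observe()["ft_torque"])
print(np.round(T,3).tolist())
```

```text
[0.63562796 0.09813302 0.14807062]
-0.013 [259.5 156.1]
0 [255.7 154.4]
0.007 [253.6 153.4]
0.013 [251.9 152.6]
0.02 [249.9 151.7]
155 ['oooooooWWWWWWWW###WWWWWWWooooooooooooooo']
158 ['ooooooooWWWWWWWWWWWWWWWWWWoooooooooooooo']
161 ['oooooooooWWWWWWWWWWWWWWWWWWooooooooooooo']
164 ['oooWWWWWWWWWWWWWWWWWWWWWWWoooooooooooooo']
[[-0.005, 0.072, -0.056], [0.013, 0.08, 0.044], [-0.025, 0.057, -0.054], [0.029, 0.088, 0.041], [0.047, 0.069, -0.02], [-0.037, -0.005, 0.064]]
```

Numerically, the base centre at column ~252 and the mean moment (~0.07 N m) put the weight +12 mm along tool x. So the first grip was actually centred, and the narrow width is only pad give. I set it down and go back.

```bash
echo '{"finger_gap":[0.01,0.01,0.01,0.01,0.01],"x":[0,0,0,0,0],"y":[0,0,0,0,0],"z":[0.04,0.04,0.025,0.007,0],"yaw":[0,0,0,0,0]}' | python3 -m inch|sed -n '2p;4p'
echo '{"finger_gap":[0.01,0.01,0.01],"x":[0,0,0],"y":[0,0,0],"z":[0.002,0.001,0],"yaw":[0,0,0]}' | python3 -m inch|sed -n '2p;4,6p'
python3 go.py 0.6483 0.1002 0.0285 0.157
```

```text
ee_pos: [0.6361, 0.0983, 0.0368]
wrist_force: [-0.8, 0.7, -5.2]
ee_pos: [0.6359, 0.0982, 0.0338]
wrist_force: [-1.3, -0.8, -5.5]
grip_width: 0.0226
gripper_force: 44.0
t 40.9 tcp [0.6359 0.0982 0.0338] yaw 0.158 shift now [ 0.0125 -0.0001  0.0053] turn 0.0008 shift after [ 0.0125 -0.0001  0.0053] q [ 0.12  0.5  -0.45  1.64  0.24  1.05 -1.81] w 0.0226 f 44.0 wr [-1.3 -0.8 -5.5]
```

```bash
echo '{"finger_gap":[0.01,0.01,0.01],"x":[0,0,0],"y":[0,0,0],"z":[0.0015,0.0015,0],"yaw":[0,0,0]}' | python3 -m inch|sed -n '2p;4p'
echo '{"finger_gap":[0.01,0.01,0.01],"x":[0,0,0],"y":[0,0,0],"z":[0.001,0.0007,0],"yaw":[0,0,0]}' | python3 -m inch|sed -n '2p;4p'
```

```text
ee_pos: [0.6356, 0.0981, 0.0301]
wrist_force: [-0.4, -0.1, -5.0]
ee_pos: [0.6357, 0.0981, 0.0286]
wrist_force: [0.1, -0.1, -5.3]
```

```bash
echo '{"finger_gap":[0.01,0.01,0.01],"x":[0,0,0],"y":[0,0,0],"z":[0.0007,0.0005,0],"yaw":[0,0,0]}' | python3 -m inch|sed -n '2p;4p'
```

```text
ee_pos: [0.636, 0.0982, 0.0284]
wrist_force: [-4.7, -1.2, 5.9]
```

```bash
echo '{"finger_gap":[0.06,0.06,0.06,0.06,0.06],"x":[0,0,0,0,0],"y":[0,0,0,0,0],"z":[-0.0006,0,0,-0.05,-0.06],"yaw":[0,0,0,0,0]}' | python3 -m inch|sed -n '2p;4,6p'
echo '{"finger_gap":[0.06,0.06,0.06,0.06,0.06],"x":[0,0,0,0,0],"y":[0.06,0.06,0.06,0.06,0.02],"z":[0,0,0,0,0],"yaw":[0,0,0,0,0]}' | python3 -m inch|sed -n '2p'
python3 - <<'E'
from chk import *
for n in("top","side"):
    snap(n); print([ (round(d["conf"],2),np.round(d["extent"],1)) for d in arm.look_for(n,"weight")[:2]])
for fz in(False,True):
    p,c=chk("weight",0,[281,130,19,24],[248,174,20,30],fz);print("weight",p.round(4),round(c,3))
E
python3 go.py 0.6488 0.1002 0.07 0.157
```

```text
ee_pos: [0.635, 0.098, 0.1381]
wrist_force: [0.5, -0.2, 0.3]
grip_width: 0.0579
gripper_force: 0.0
ee_pos: [0.6762, -0.1647, 0.1376]
[(0.69, array([282.4, 131.6,  16.7,  22.1]))]
[(0.98, array([247.7, 177.6,  17.4,  23.7]))]
weight [0.6489 0.1006 0.     0.1354] 0.148
weight [ 0.6485  0.1007  0.0016 -0.0524] 0.149
t 43.58 tcp [ 0.6769 -0.1554  0.1383] yaw 0.161 shift now [ 0.0133 -0.2567  0.0686] turn 0.0043 shift after [ 0.0122 -0.2568  0.0686] q [ 0.42  0.49 -0.37  1.41  0.18  1.28 -1.37] w 0.0602 f 0.0 wr [-0.3 -0.1 -0.5]
```

The weight is standing where it was, at (0.649, 0.1005). I regrip there, centred.

```bash
echo '{"finger_gap":[0.06,0.06,0.06,0.06,0.06],"x":[0.003,0.003,0.002,0.002,0.002],"y":[-0.051,-0.051,-0.051,-0.051,-0.052],"z":[0,0,0,0,0],"yaw":[0,0,0,0,0]}' | python3 -m inch|sed -n '2p'
echo '{"finger_gap":[0.06,0.06,0.06,0.06,0.06],"x":[0,0,0,0,0],"y":[0,0,0,0,0],"z":[0.02,0.02,0.02,0,0],"yaw":[0,0,0,0,0]}' | python3 -m inch|sed -n '2p'
python3 go.py 0.6488 0.1004 0.0285 0.157
```

```text
ee_pos: [0.6472, 0.0999, 0.1386]
ee_pos: [0.6486, 0.0956, 0.0784]
t 44.83 tcp [0.6486 0.0956 0.0784] yaw 0.157 shift now [ 0.001  -0.0047  0.0499] turn -0.0002 shift after [ 0.001  -0.0047  0.0499] q [ 0.13  0.47 -0.45  1.58  0.22  1.14 -1.79] w 0.06 f 0.0 wr [-0.   0.5  0.9]
```

```bash
echo '{"finger_gap":[0.06,0.06,0.06,0.06,0.06],"x":[0.001,0,0,0,0],"y":[-0.005,0,0,0,0],"z":[0.01,0.02,0.015,0.004,0],"yaw":[0,0,0,0,0]}' | python3 -m inch|sed -n '2p;4p'
echo '{"finger_gap":[0.06,0.01,0.01,0.01,0.01],"x":[0,0,0,0,0],"y":[0,0,0,0,0],"z":[0,0,0,0,0],"yaw":[0,0,0,0,0]}' | python3 -m inch 40|sed -n '2p;4,6p'
echo '{"finger_gap":[0.01,0.01,0.01,0.01,0.01],"x":[0,0,0,0,0],"y":[0,0,0,0,0],"z":[0,-0.01,-0.03,-0.04,-0.04],"yaw":[0,0,0,0,0]}' | python3 -m inch|sed -n '2p;4,6p'
echo '{"finger_gap":[0.01,0.01],"x":[0,0],"y":[0,0],"z":[0,0],"yaw":[0,0]}' | python3 -m inch|sed -n '2p;4,6p'
python3 - <<'E'
from h import *
T=[]
for k in range(6):
    snap("top"); T.append(arm.observe()["ft_torque"])
print(np.mean(T,0).round(3))
E
python3 go.py 0.5392 -0.3905 0.12 0.157
```

```text
ee_pos: [0.6482, 0.1011, 0.0286]
wrist_force: [-0.0, -0.1, -0.5]
ee_pos: [0.6484, 0.1012, 0.0291]
wrist_force: [-0.0, -0.1, -1.3]
grip_width: 0.0276
gripper_force: 0.0
ee_pos: [0.6476, 0.1012, 0.15]
wrist_force: [1.6, 0.2, -6.0]
grip_width: 0.0246
gripper_force: 40.0
ee_pos: [0.6474, 0.1009, 0.1475]
wrist_force: [-0.1, 0.1, -7.2]
grip_width: 0.0244
gripper_force: 40.0
[ 0.021 -0.007  0.017]
t 47.25 tcp [0.6479 0.1011 0.1479] yaw 0.158 shift now [-0.1846  0.4684  0.0282] turn 0.0008 shift after [-0.1842  0.4685  0.0282] q [ 0.13  0.42 -0.46  1.5   0.19  1.27 -1.77] w 0.0245 f 40.0 wr [ 0.  -0.  -6.1]
```

```bash
echo '{"finger_gap":[0.01,0.01,0.01,0.01,0.01],"x":[-0.01,-0.02,-0.02,-0.02,-0.02],"y":[0.026,0.05,0.05,0.05,0.05],"z":[0,0,0,0,0],"yaw":[0,0,0,0,0]}' | python3 -m inch|sed -n '2p;4,6p'
echo '{"finger_gap":[0.01,0.01,0.01,0.01,0.01],"x":[-0.02,-0.02,-0.02,-0.02,-0.014],"y":[0.05,0.05,0.05,0.05,0.041],"z":[0,0,0,0,0],"yaw":[0,0,0,0,0]}' | python3 -m inch|sed -n '2p;4,6p'
echo '{"finger_gap":[0.01,0.01,0.01],"x":[0,0,0],"y":[0,0,0],"z":[0,0,0],"yaw":[0,0,0]}' | python3 -m inch|sed -n '2p;4,6p'
python3 go.py 0.5390 -0.3900 0.101 0.157
```

```text
ee_pos: [0.5944, -0.1378, 0.1488]
wrist_force: [0.7, -0.8, -5.9]
grip_width: 0.0245
gripper_force: 40.0
ee_pos: [0.5388, -0.3915, 0.1487]
wrist_force: [0.3, -0.0, -5.5]
grip_width: 0.0243
gripper_force: 40.0
ee_pos: [0.5408, -0.3872, 0.149]
wrist_force: [0.8, 0.8, -5.9]
grip_width: 0.0242
gripper_force: 40.0
t 48.88 tcp [ 0.5408 -0.3872  0.149 ] yaw 0.16 shift now [-0.0023  0.0025  0.048 ] turn 0.003 shift after [-0.0023  0.0025  0.048 ] q [ 0.75  0.41 -0.26  1.48  0.11  1.26 -0.93] w 0.0242 f 40.0 wr [ 0.8  0.8 -5.9]
```

```bash
echo '{"finger_gap":[0.01,0.01,0.01,0.01,0.01],"x":[-0.002,0,0,0,0],"y":[0.0025,0,0,0,0],"z":[0.015,0.015,0.01,0,0],"yaw":[0,0,0,0,0]}' | python3 -m inch|sed -n '2p;4p'
echo '{"finger_gap":[0.01,0.01,0.01],"x":[0,0,0],"y":[0,0,0],"z":[0.0015,0.0015,0],"yaw":[0,0,0]}' | python3 -m inch|sed -n '2p;4p'
python3 go.py 0.5390 -0.3900 0.101 0.157
```

```text
ee_pos: [0.5388, -0.3918, 0.1094]
wrist_force: [-0.5, -1.8, -5.3]
ee_pos: [0.5384, -0.3917, 0.106]
wrist_force: [-0.2, 0.4, -6.0]
t 49.88 tcp [ 0.5384 -0.3917  0.106 ] yaw 0.158 shift now [ 0.0008 -0.0016  0.005 ] turn 0.0007 shift after [ 0.0008 -0.0016  0.005 ] q [ 0.75  0.44 -0.25  1.53  0.12  1.18 -0.93] w 0.0244 f 40.0 wr [-0.2  0.4 -6. ]
```

```bash
echo '{"finger_gap":[0.01,0.01,0.01],"x":[0.001,0,0],"y":[-0.0015,0,0],"z":[0.0015,0.0015,0],"yaw":[0,0,0]}' | python3 -m inch|sed -n '2p;4p'
echo '{"finger_gap":[0.01,0.01,0.01],"x":[0,0,0],"y":[0,0,0],"z":[0.0008,0.0008,0],"yaw":[0,0,0]}' | python3 -m inch|sed -n '2p;4p'
```

```text
ee_pos: [0.5391, -0.39, 0.1028]
wrist_force: [-0.1, 1.1, -5.5]
ee_pos: [0.5392, -0.39, 0.1014]
wrist_force: [0.0, 0.0, -5.7]
```

```bash
echo '{"finger_gap":[0.01,0.01],"x":[0,0],"y":[0,0],"z":[0.0008,0],"yaw":[0,0]}' | python3 -m inch|sed -n '2p;4p'
echo '{"finger_gap":[0.01,0.01],"x":[0,0],"y":[0,0],"z":[0.0004,0],"yaw":[0,0]}' | python3 -m inch|sed -n '2p;4p'
```

```text
ee_pos: [0.5394, -0.3902, 0.1011]
wrist_force: [-0.4, 0.1, -2.0]
ee_pos: [0.5395, -0.3903, 0.101]
wrist_force: [-2.0, 0.4, 3.5]
```

Contact at the expected height. Release and retreat straight up, then check.

```bash
echo '{"finger_gap":[0.06,0.06,0.06,0.06,0.06],"x":[0,0,0,0,0],"y":[0,0,0,0,0],"z":[-0.0003,0,0,-0.03,-0.05],"yaw":[0,0,0,0,0]}' | python3 -m inch|sed -n '2p;4,6p'
echo '{"finger_gap":[0.06,0.06,0.06,0.06,0.06],"x":[0,0,0,0,0],"y":[-0.055,-0.055,-0.055,-0.055,-0.05],"z":[-0.01,0,0,0,0],"yaw":[0,0,0,0,0]}' | python3 -m inch|sed -n '2p;4,6p'
echo '{"finger_gap":[0.06,0.06],"x":[0,0],"y":[-0.05,0],"z":[0,0],"yaw":[0,0]}' | python3 -m inch|sed -n '2p;4,6p'
python3 - <<'E'
from chk import *
for n in("top","side"):
    snap(n); e=[d["extent"] for d in arm.look_for(n,"weight")[:1]]; print(n,np.round(e,1))
    for t in "small_cover flux_tin".split(): print(t,[np.round(d["extent"],1).tolist() for d in arm.look_for(n,t)[:1]])
    for nm,z in(("weight",.072),("shield_cover",.038)):
        p=np.array([.539,-.3905,z,.157]); c,s=np.cos(p[3]),np.sin(p[3])
        for V in MOD[nm]:
            u=pts(n,V@np.array([[c,s,0],[-s,c,0],[0,0,1]])+p[:3]); print("  predicted",nm,np.round([*u.min(0),*(u.max(0)-u.min(0))],1))
im=IM["top"][140:205,440:505].max(2); im2=IM["side"][95:165,365:430].max(2)
for I,st in((im,2),(im2,2)):
    for r in I[::st]: print(''.join(" .:-=+*#%@"[min(9,int(x)//26)] for x in r))
E
```

```text
ee_pos: [0.5382, -0.3895, 0.1795]
wrist_force: [0.3, -0.3, 0.3]
grip_width: 0.0582
gripper_force: 0.0
ee_pos: [0.4965, -0.1214, 0.1908]
wrist_force: [0.5, -0.1, 0.5]
grip_width: 0.0598
gripper_force: 0.0
ee_pos: [0.4889, -0.0699, 0.1912]
wrist_force: [-0.2, -0.8, 0.9]
grip_width: 0.0602
gripper_force: 0.0
top [[468.9 163.3  26.8  23.9]]
small_cover []
flux_tin [[179.3, 166.6, 22.5, 20.2]]
  predicted weight [468.3 163.3  23.3  20.5]
  predicted weight [477.  165.1  15.6  12.6]
  predicted shield_cover [461.6 158.9  27.8  33. ]
side [[390.5 105.6  18.5  24.4]]
small_cover [[369.4, 164.8, 21.6, 15.9]]
flux_tin [[176.1, 258.8, 26.0, 23.6]]
  predicted weight [391.2 113.5  16.9  17.7]
  predicted weight [396.2 104.2  10.2  15.1]
  predicted shield_cover [383.4 120.7  29.5  22.7]
*****************************************************************
*****************************************************************
*****************************************************************
*****************************************************************
**************************************************
[... 3473 characters left out ...]
::::::::-===---==+*===-:---==****#######
####*+:.::--------:::------:---:::::::-==++==--::--------+#######
#######*=-:...:-------:::::----------::::---::--------:-+########
############*=-::..:--------:::::----------:::------:-+*#########
#################*==-:..:::-------:::-----:-------:-+############
######################*+=-:...:--------::-------:-+##############
############################*=-:...:----------:-+################
*#*##############################*+=:...:---:-+##################
*******###############################*==-:-+####################
*********##################################*#####################
**************###################################################
```

The detected weight outline matches the prediction for a centred stack to about 1–3 px in both views, and the tin and small cover have not moved. Handing in.

```bash
python3 -c "
from plant import arm
print(arm.observe()['t'],arm.close_job())"
```

```text
the job is handed in; nothing more can be done
53.125 None
```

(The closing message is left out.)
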